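Restock the revolving spice stand

ROBOT

A 6-joint arm with a two-finger parallel gripper is mounted at the origin on the work surface. World frame = base frame: x ahead of the robot, y to its left, z up, the work surface at z = 0. Lengths are in m, angles in rad, forces in N, time in s.
With the tool pointing down it reaches from about 0.375 to 0.9 m from the base axis. Payload 3.1 kg.
Tool frame: the origin (TCP) lies between the finger pads; the fingertips stand 19 mm ahead of it and the grasp point (between the pads) is the TCP; z points along the fingers, y is the line along which they close (so a half turn about z gives the same grasp; the last joint's range is limited). The gripper opens to 87 mm and grips with 3 to 60 N. Pads are 19 mm wide; open, the fingers measure 117 mm over their backs; the gripper's body (75 mm by 190 mm) begins 51 mm behind the grasp point.
Start: joints at [-1.452, 0.527, 1.433, -0, 1.181, -0.178], TCP at [0.183, -0.598, 0.242] pointing down, gripper open.
Joint ranges: [-3.08, 3.08], [-0.75, 2.2], [0.22, 2.44], [-1.43, 4.57], [0, 2.65], [-2.85, 2.85]. Speed limits (rad/s): [2.79, 2.79, 3.14, 3.14, 3.14, 3.14].

INTERFACE

Orientations are given as a unit quaternion [x, y, z, w].
In Python, from rig import telemetry, viewer, hand_in gives the robot as it stands. The module is installed in compiled form; this text tells all that it offers.
- The arm moves only by the shell command python3 -m creep 'ROWS' [FORCE]. ROWS is JSON, a list of rows, each an object with "translation": the shift along the tool's x, y, z in mm, a list of three; "roll": the turn about the tool's z in degrees; "gripper": the finger opening in mm, from 0 to 87. In form: [{"translation": [tx, ty, tz], "roll": roll, "gripper": gripper}, ...]. A call has 1 to 5 rows; each row is the pose to reach, as a shift and turn from the pose commanded when the call began, along the tool's axes at that moment; what a row does not reach only later rows make up. A row lasts 1/12 s, in which the tool goes at most 41.7 mm and 7.16 degrees, less where a joint would pass 70% of its speed; a pose out of reach is approached as far as the arm can. A call with a gripper value outside its range is refused whole. The fingers move at their own pace and stop on an object; FORCE is the grip in N (left out, the last holds). Time passes only in rows, so rows that repeat a pose let the fingers close. It gives the time, the measured TCP pose, the force, the opening and the grip force at its end, in the units of the state.
- telemetry.get_obs(): the state, without advancing time (a new reading comes with each control period).
- viewer.camera(name): name is "scene" or "top"; returns the picture (480x640x3 uint8, blue, green, red); there is no depth.
- viewer.camera_info(name): a dict with "intrinsics" (3x3 intrinsics, pixels), "k1" (the pictures are not rectified: a ray, as slopes to the right and down, at radius r is drawn at 1 + k1 r^2 times it, then the intrinsics apply), "rvec" (rotation vector, rad) and "tvec" (3), from world to camera coordinates, as OpenCV has them. Camera axes: x right, y down, z forward; pixel columns grow to the right and rows downward; lengths in m; the calibration is good to about 2 mm. A picture is of the moment at which its call begins. camera_info takes no time and is no camera call.
- hand_in(): hands the job in; it is judged then, once.
Trained networks look in the newest picture that a camera, given by its name, has taken for a name from the list of things; names that differ only in an ending like _2 or _b are one class to them, and where a whole thing is asked for, a point or a joint stands for the part that bears it (a point fixed in the world has none). Each returns a list of dicts, best first, with "p" (0 to 1); they miss things now and then, are a little off and sometimes report something else, mostly with a low value. They report only what shows in the picture. A call takes as long as a camera call. They do not tell look-alikes from the thing itself.
- viewer.recognise(camera, thing): "bbox" ([left, top, width, height] in pixels, round what is visible of it).
The state is a dict: "time": time; "q": joint angles; "joint_velocities": joint speeds; "joint_torque": joint torques, N m; "position": TCP position; "tool_rot": TCP orientation; "ft_force": force on the tool from outside, world axes, zero at the start; "moment": the same for the moment, N m; "grip_width": finger opening in m; "grip_force": force on a finger pad.
Only numpy, scipy, OpenCV 4.12 (cv2) and the standard library are available. Lean on these libraries where they do the work, as an engineer would, in place of code of your own. Each camera call takes 0.05 s, during which the arm holds its last target. There are 200 camera calls.

TASK

Restock the revolving spice stand: first turn it back by its post until it clicks with the low ledge facing you, and stand every white jar upright on that low ledge. Then turn the stand half round until it clicks with the high ledge facing you, keeping the jars aboard, and after that put every steel tin on the high ledge, any way up. Leave the mug and the soap bottle alone.

Things in the scene. Friction and masses are not known exactly. Their poses are not given: they have to be found in the camera images.
- carousel (a joint): Turning angle of the spice stand, rad, growing anticlockwise from above; starts at 0.5 to 1.1. 0: low ledge faces the robot, pi: high ledge faces it. A sprung roller clicks in at 0 and pi, drawing the stand in from about 0.05 rad; riding in or out takes 4 to 8 N at the post. Between clicks it stays where left (1 N moves it). Hard stops 0.06 rad beyond each click
- axis (a point): On the stand's upright turning axis, at the top of its middle panel, 150 mm up. Frame turns with the stand: x from low ledge to high ledge, y along the ledges to the post, z up. Panel 16 mm thick (x), 210 mm wide (y). The round foot, radius 135 mm, is fixed to the counter, its yaw within 0.3 rad of square to the robot. Loaded ledges sweep a circle of radius 175 mm
- post (a point): The upright round steel post on the stand's top by which it is turned: 20 mm in diameter, from 150 to 205 mm above the counter, 80 mm from the axis. This point is on its centre line, 190 mm above the counter. Frame as axis
- ledge_low (a point): Middle of the top face of the low ledge, 80 mm above the counter and 90 mm from the axis. The ledge is a plain wooden strip with no lip, 36 mm deep (x) and 250 mm long (y), so things overhang it at front and back; 64 mm of free space lies between it and the panel. Frame as axis
- ledge_high (a point): Middle of the top face of the high ledge on the other side of the stand, 130 mm above the counter and 90 mm from the axis; otherwise as the low ledge. Frame as axis
- jar1: White square ceramic jar, body 48 x 48 mm and 70 mm tall, with a round wooden lid (42 mm across, 18 mm tall) on top, 88 mm over all, about 0.24 kg. Origin at the middle of its underside, z up, x and y square to its sides. May be absent. Starts upright on the counter left or right of the stand
- jar2: White square ceramic jar, body 48 x 48 mm and 70 mm tall, with a round wooden lid (42 mm across, 18 mm tall) on top, 88 mm over all, about 0.24 kg. Origin at the middle of its underside, z up, x and y square to its sides. May be absent. Starts upright on the counter left or right of the stand
- jar3: White square ceramic jar, body 48 x 48 mm and 70 mm tall, with a round wooden lid (42 mm across, 18 mm tall) on top, 88 mm over all, about 0.24 kg. Origin at the middle of its underside, z up, x and y square to its sides. May be absent. Starts upright on the counter left or right of the stand
- tin1: Plain steel tea tin, a closed block of 50 mm (its x) by 62 mm (its y) by 44 mm (its z), about 0.15 kg. Origin at its centre. May be absent. Starts on the counter left or right of the stand, lying on its 50 x 62 mm face
- tin2: Plain steel tea tin, a closed block of 50 mm (its x) by 62 mm (its y) by 44 mm (its z), about 0.15 kg. Origin at its centre. May be absent. Starts on the counter left or right of the stand, lying on its 50 x 62 mm face
- tin3: Plain steel tea tin, a closed block of 50 mm (its x) by 62 mm (its y) by 44 mm (its z), about 0.15 kg. Origin at its centre. May be absent. Starts on the counter left or right of the stand, lying on its 50 x 62 mm face
- mug: Bystander: blue mug, 95 mm tall, beyond the stand on the right. Origin under its middle
- soap: Bystander: white dish soap bottle, 200 mm tall, 64 mm across, beyond the stand on the left. Origin under its middle
Mind the look-alikes: they are no part of the job. Leave any red look-alike of the tin1 alone.

How it is judged:
By the outcome, as a careful person would: the job done as asked, in the order asked, and still so for the second after the job is handed in, with the robot touching nothing.
Of jar1, jar2, jar3 only 2 to 3 are there at a start; the rules pass over those that are not, and their reading is None.
Of tin1, tin2, tin3 only 2 to 3 are there at a start; the rules pass over those that are not, and their reading is None.
At some moment in a run one of tin1, tin2, tin3 may be knocked a few centimetres aside while the robot is not near it.
Once in a run the grip may slacken for a moment while it holds something.
It also fails if it takes over 210 s, if anything falls off the work surface, if the arm or the gripper's body presses on something with over 40 N, if the wrist force passes 120 N, or if a joint passes its speed limit or range.

## Working session

There is one attempt and no reset: what is moved stays moved. The work goes in short steps, Python scripts to look and compute and a shell command to move; the robot and the scene stay as the last step left them, time stands still between calls to the robot, and variables do not carry over. Pictures are saved under pics/ and viewed, at most 14 in all, crops included, and the job is handed in when it is done.

```bash
mkdir -p pics; ls; cat > h.py <<'E'
import numpy as np, cv2
from rig import telemetry, viewer
from scipy.spatial.transform import Rotation as R
def ray(cam,u,v):
    i=viewer.camera_info(cam);K=np.array(i["intrinsics"]);Rm=cv2.Rodrigues(np.array(i["rvec"],float))[0];t=np.array(i["tvec"],float).ravel()
    d=np.array([i["k1"],0,0,0,0],float)
    p=cv2.undistortPoints(np.array([[[u,v]]],float),K,d)[0,0]
    return -Rm.T@t, Rm.T@np.array([p[0],p[1],1.0])
def onz(cam,u,v,z):
    o,d=ray(cam,u,v); return o+d*(z-o[2])/d[2]
def proj(cam,P):
    i=viewer.camera_info(cam)
    return cv2.projectPoints(np.array(P,float).reshape(-1,3),np.array(i["rvec"],float),np.array(i["tvec"],float),np.array(i["intrinsics"]),np.array([i["k1"],0,0,0,0],float))[0].reshape(-1,2)
def tri(uv1,uv2,c1="scene",c2="top"):
    o1,d1=ray(c1,*uv1);o2,d2=ray(c2,*uv2)
    s=np.linalg.lstsq(np.c_[d1,-d2],o2-o1,rcond=None)[0]
    a=o1+d1*s[0];b=o2+d2*s[1];return (a+b)/2,np.linalg.norm(a-b)
E
python3 - <<'E'
from h import *
for c in("scene","top"):
    cv2.imwrite(f"pics/{c}0.png",viewer.camera(c))
    o,d=ray(c,320,240);print(c,o.round(3),d.round(3),viewer.camera_info(c)["k1"])
    for t in("jar1","tin1","post","carousel","mug","soap"):
        print(t,[(np.round(x["bbox"]).astype(int).tolist(),round(x["p"],2)) for x in viewer.recognise(c,t)])
s=telemetry.get_obs();print(s["time"],s["position"],R.from_quat(s["tool_rot"]).as_matrix().round(3))
E
```

```text
pics
scene [ 0.848 -0.566  0.653] [-0.38   0.682 -0.625] -0.09779719664507683
jar1 [([387, 181, 30, 42], 0.96), ([308, 167, 25, 37], 0.95), ([216, 390, 41, 61], 0.62)]
tin1 [([352, 182, 23, 28], 0.98), ([133, 335, 41, 47], 0.78), ([83, 314, 39, 42], 0.7), ([151, 378, 54, 54], 0.67), ([429, 170, 39, 86], 0.16)]
post []
carousel [([274, 195, 142, 144], 0.77)]
mug [([318, 398, 70, 82], 0.63)]
soap [([433, 171, 34, 85], 0.73)]
top [ 0.424 -0.014  1.446] [ 0.038  0.012 -0.999] -0.19190108620929008
jar1 [([447, 179, 31, 30], 0.91), ([165, 185, 25, 22], 0.77), ([173, 269, 34, 30], 0.64)]
tin1 [([451, 226, 38, 31], 0.84), ([153, 232, 34, 23], 0.8), ([440, 319, 30, 35], 0.79), ([431, 271, 38, 32], 0.68), ([251, 118, 150, 148], 0.54)]
post [([250, 118, 152, 145], 0.71), ([446, 178, 34, 32], 0.58)]
carousel [([250, 116, 151, 148], 0.55)]
mug [([410, 106, 53, 49], 0.84)]
soap [([249, 116, 151, 148], 0.69), ([451, 228, 37, 31], 0.23)]
0.7 [ 0.18283622 -0.59765915  0.24159217] [[ 0.956  0.292  0.   ]
 [ 0.292 -0.956 -0.   ]
 [ 0.     0.    -1.   ]]
```

View pics/scene0.png

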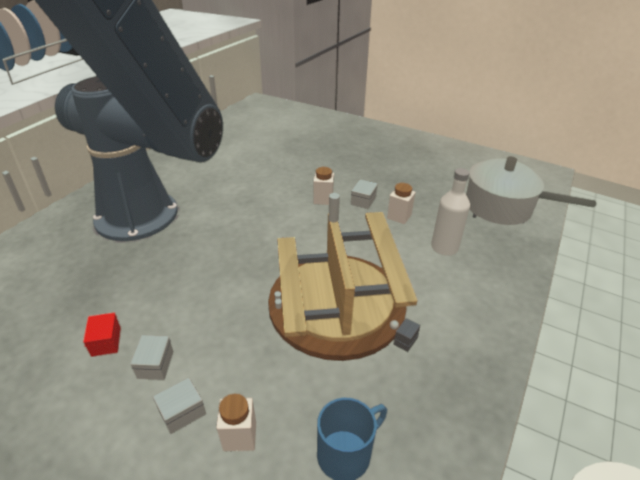

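View pics/top0.png

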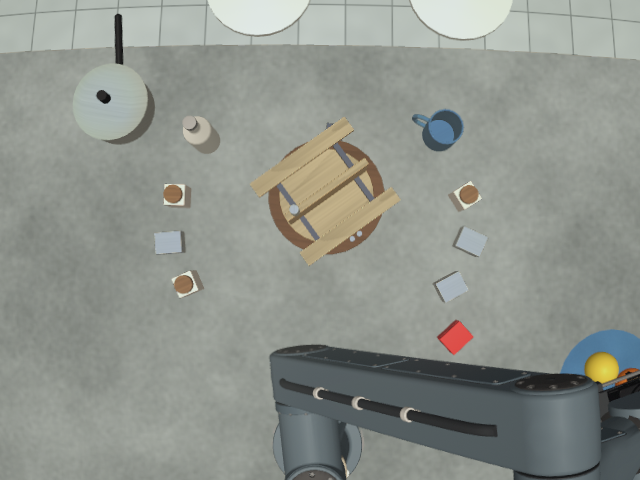

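The scene view shows the stand near (338,300), jars at (324,185), (402,202), (237,422), tins at (364,193), (152,355), (180,403), and a red decoy at (102,334). The top view shows jars at (174,195), (185,285), (467,195), tins at (169,242), (471,241), (452,286), red at (456,337), and the post at (294,209). Next I measure by segmentation.

```bash
cat > seg.py <<'E'
from h import *
def blobs(mask,win):
    l,t,w,h=win; m=np.zeros_like(mask); m[t:t+h,l:l+w]=mask[t:t+h,l:l+w]
    cs=[c for c in cv2.findContours(m,cv2.RETR_EXTERNAL,cv2.CHAIN_APPROX_NONE)[0]]
    return max(cs,key=cv2.contourArea) if cs else None
def lidmask(im):
    hsv=cv2.cvtColor(im,cv2.COLOR_BGR2HSV);h,s,v=cv2.split(hsv)
    return ((h<18)&(s>110)&(v<190)).astype(np.uint8)*255
def cen(c):
    m=cv2.moments(c);return m["m10"]/m["m00"],m["m01"]/m["m00"]
def pad(b,k=3):
    return [int(max(0,b[0]-k)),int(max(0,b[1]-k)),int(b[2]+2*k),int(b[3]+2*k)]
E
python3 - <<'E'
from seg import *
T=cv2.imread("pics/top0.png");S=cv2.imread("pics/scene0.png")
J=[((308,167,25,37),(165,185,25,22)),((387,181,30,42),(173,269,34,30)),((216,390,41,61),(447,179,31,30))]
# pair by geometry: test all
ts=[cen(blobs(lidmask(T),pad(b))) for _,b in J]; ss=[cen(blobs(lidmask(S),pad(a))) for a,_ in J]
print(np.round(ts,1).tolist(),np.round(ss,1).tolist())
for i,t in enumerate(ts):
    for j,s in enumerate(ss):
        P,e=tri(s,t)
        if e<.02: print("lid",i,j,P.round(4),round(e,4))
for n,(u,v) in dict(tinL=(169,242),tinR1=(471,241),tinR2=(452,286),red=(456,337),j0=(174,195),c=(120,260)).items(): print(n,T[v,u],T[v-8,u-8],"g",onz("top",u,v,.044).round(3))
for n,(u,v) in dict(tin=(152,350),tin2=(178,398),cnt=(200,330),side=(150,374)).items(): print(n,S[v,u])
a=cv2.resize(T[105:280,235:415],None,fx=2.2,fy=2.2,interpolation=cv2.INTER_CUBIC)
b=cv2.resize(S[185:360,260:420],None,fx=2.2,fy=2.2,interpolation=cv2.INTER_CUBIC)
cv2.imwrite("pics/stand0.png",np.hstack([a,b]))
E
```

```text
Traceback (most recent call last):
  File "seg.py", line 10, in cen
    m=cv2.moments(c);return m["m10"]/m["m00"],m["m01"]/m["m00"]
                            ~~~~~~~~^~~~~~~~~
ZeroDivisionError: float division by zero
```

```bash
sed -i 's/    return ((h<18).*/    b,g,r=[x.astype(int) for x in cv2.split(im)]\n    return ((r-b>38)\&(r<190)).astype(np.uint8)*255/' seg.py
python3 - <<'E'
from seg import *
T=cv2.imread("pics/top0.png");S=cv2.imread("pics/scene0.png")
print("lidcol",T[194,173],T[284,184],T[194,469],S[172,324],S[407,234],"white",T[203,180],S[440,240])
J=[((308,167,25,37),(165,185,25,22)),((387,181,30,42),(173,269,34,30)),((216,390,41,61),(447,179,31,30))]
a=cv2.resize(T[105:280,235:415],None,fx=2.2,fy=2.2,interpolation=cv2.INTER_CUBIC)
b=cv2.resize(S[185:360,260:420],None,fx=2.2,fy=2.2,interpolation=cv2.INTER_CUBIC)
cv2.imwrite("pics/stand0.png",np.hstack([a,b]))
for n,(u,v) in dict(tinL=(169,242),tinR1=(471,241),tinR2=(452,286),red=(456,337),c=(120,260)).items(): print(n,T[v,u],"g",onz("top",u,v,.044).round(3))
for n,(u,v) in dict(tin=(152,350),tin2=(178,398),cnt=(200,330),side=(150,374)).items(): print(n,S[v,u])
ts=[cen(blobs(lidmask(T),pad(b))) for _,b in J]; ss=[cen(blobs(lidmask(S),pad(a))) for a,_ in J]
print(np.round(ts,1).tolist(),np.round(ss,1).tolist())
for i,t in enumerate(ts):
    for j,s in enumerate(ss):
        P,e=tri(s,t)
        if e<.02: print("lid",i,j,P.round(4),round(e,4))
E
```

```text
lidcol [ 77 107 140] [ 81 108 140] [ 80 110 141] [ 65 104 142] [ 66 105 143] white [220 232 224] [121 136 150]
tinL [186 178 167] g [0.467 0.348 0.044]
tinR1 [184 179 168] g [ 0.48  -0.341  0.044]
tinR2 [185 178 167] g [ 0.378 -0.298  0.044]
red [ 75  80 221] g [ 0.262 -0.309  0.044]
c [135 141 137] g [0.424 0.463 0.044]
tin [170 178 168]
tin2 [169 177 168]
cnt [145 158 155]
side [100 109 115]
[[172.2, 193.4], [182.9, 283.9], [468.7, 193.9]] [[323.5, 172.7], [403.0, 189.2], [233.3, 408.5]]
lid 0 1 [0.574  0.3338 0.0783] 0.003
lid 1 0 [0.3723 0.3041 0.0783] 0.0031
lid 2 2 [ 0.5826 -0.3285  0.0792] 0.0029
```

View pics/stand0.png

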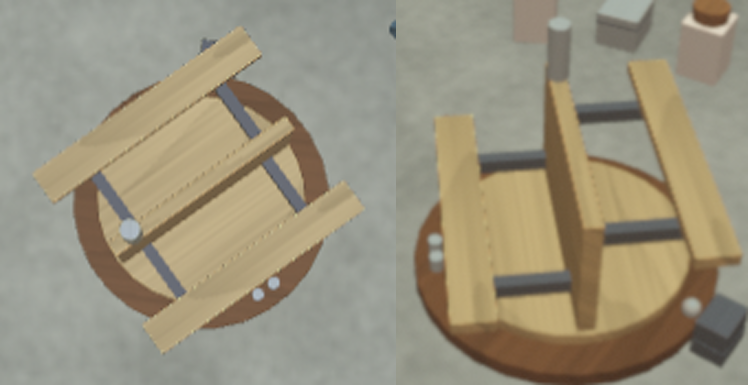

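Crop: the post top is at about (130,229) on the left and (163,24) on the right crop. The low ledge is lower right in the top view, and the sprung roller block is on the far side. Now the tins, jar yaws and stand axis.

```bash
cat >> seg.py <<'E'
def tinmask(im):
    b,g,r=[x.astype(int) for x in cv2.split(cv2.GaussianBlur(im,(3,3),0))]
    return ((b-r>8)&(b>150)).astype(np.uint8)*255
def tinmaskS(im):
    b,g,r=[x.astype(int) for x in cv2.split(cv2.GaussianBlur(im,(3,3),0))]
    return ((b-r>-3)&(g>162)).astype(np.uint8)*255
def whitemask(im):
    b,g,r=cv2.split(im); return ((b>185)&(r>190)).astype(np.uint8)*255
def rect(c,z):
    "min rect of contour mapped on plane z: centre, sizes, yaw of the short side (deg)"
    P=np.array([onz("top",*p,z)[:2] for p in cv2.convexHull(c).reshape(-1,2)],np.float32)
    (x,y),(w,h),a=cv2.minAreaRect(P*1000)
    if w>h: a+=90;w,h=h,w
    return round(x,1),round(y,1),round(w,1),round(h,1),round((a+90)%180-90,1)
E
python3 - <<'E'
from seg import *
T=cv2.imread("pics/top0.png");S=cv2.imread("pics/scene0.png")
tt=[];st=[]
for b in [(153,232,34,23),(451,226,38,31),(431,271,38,32)]:
    c=blobs(tinmask(T),pad(b,4)); tt.append(cen(c)); print("tin",rect(c,.044),np.round(cen(c),1))
for b in [(352,182,23,28),(151,378,54,54),(133,335,41,47)]:
    c=blobs(tinmaskS(S),pad(b,4)); st.append(cen(c)); P,e=tri(st[-1],tt[len(st)-1]); print("S",np.round(st[-1],1),cv2.contourArea(c),P.round(4),round(e,4))
for b in [(165,185,25,22),(173,269,34,30),(447,179,31,30)]:
    m=whitemask(T)|lidmask(T); c=blobs(m,pad(b,4)); print("jar",rect(c,.07))
print("post",tri((334.1,195.9),(294.1,209.1)),onz("top",294.1,209.1,.205).round(4))
b,g,r=[x.astype(int) for x in cv2.split(T)]
m=((r-b>25)).astype(np.uint8)*255; brown=((r-b>25)&(r<140)).astype(np.uint8)*255
pts=np.argwhere(brown[105:280,235:415])[:,::-1]+[235,105]
hull=cv2.convexHull(pts.astype(np.int32)); 
for z in(.0,.01,.02,.03):
    P=np.array([onz("top",*p,z)[:2] for p in hull.reshape(-1,2)]); A=np.c_[2*P,np.ones(len(P))]; s=np.linalg.lstsq(A,(P**2).sum(1),rcond=None)[0]; print("foot",z,s[:2].round(4),np.sqrt(s[2]+s[0]**2+s[1]**2).round(4),cv2.minEnclosingCircle((P*1000).astype(np.float32)))
def cr(u,v): return u/2.2+235,v/2.2+105
for n,u,v,z in [("LlowA",150,330,.08),("LlowB",352,190,.08),("HiA",42,188,.13),("HiB",252,40,.13),("panA",120,248,.15),("panB",291,124,.15)]: print(n,onz("top",*cr(u,v),z).round(4))
E
```

```text
tin (467.5, 352.1, 47.4, 58.9, 5.5) [167.4 242. ]
tin (480.2, -342.3, 46.4, 57.8, -23.3) [471.5 241. ]
tin (376.4, -297.7, 46.4, 57.3, 27.7) [451.8 286.5]
S [364.4 186.4] 169.5 [0.4663 0.3513 0.0423] 0.0026
S [176.6 397.9] 926.0 [ 0.4792 -0.344   0.0411] 0.0033
S [149.2 349.8] 668.0 [ 0.3751 -0.2998  0.0408] 0.0037
jar (575.0, 333.9, 45.4, 48.3, 0.3)
jar (373.4, 303.9, 46.1, 46.6, -65.3)
jar (583.0, -327.2, 46.7, 47.6, 33.1)
post (array([0.53213451, 0.0530481 , 0.20217099]), np.float64(0.0011346624816253987)) [0.5324 0.0532 0.205 ]
foot 0.0 [ 0.5868 -0.011 ] 0.1378 ((599.6136474609375, -11.99232006072998), 151.7344970703125)
foot 0.01 [ 0.5857 -0.011 ] 0.1369 ((598.4028930664062, -12.00887680053711), 150.68536376953125)
foot 0.02 [ 0.5846 -0.011 ] 0.1359 ((597.1920776367188, -12.025211334228516), 149.6363983154297)
foot 0.03 [ 0.5834 -0.0111] 0.135 ((595.981201171875, -12.04168701171875), 148.58741760253906)
LlowA [0.4425 0.0383 0.08  ]
LlowB [ 0.586  -0.1621  0.08  ]
HiA [0.5777 0.1435 0.13  ]
HiB [ 0.7259 -0.0583  0.13  ]
panA [0.5189 0.0654 0.15  ]
panB [ 0.6402 -0.0958  0.15  ]
```

```bash
cat > st.py <<'E'
from h import *
import sys
s=telemetry.get_obs();p=np.array(s["position"])*1000;M=R.from_quat(s["tool_rot"]).as_matrix()
psi=np.degrees(np.arctan2(M[1,0],M[0,0]))
print("t%.1f"%s["time"],"p",p.round(1),"psi %.1f"%psi,"F",np.round(s["ft_force"],1),"w %.1f gf %.1f"%(s["grip_width"]*1000,s["grip_force"]),"tz%.3f"%M[2,2],"q6 %.2f"%s["q"][5])
a=[float(x) for x in sys.argv[1:]]
if len(a)==4: # next target x y z (mm) psi(deg) -> row
    print("row",(M.T@(np.array(a[:3])-p)).round(1),"roll %.1f"%((psi-a[3]+180)%360-180))
E
python3 -m creep '[{"translation":[0,0,0],"roll":-7,"gripper":87},{"translation":[0,0,0],"roll":-14,"gripper":87},{"translation":[0,0,0],"roll":-21,"gripper":87},{"translation":[0,0,0],"roll":-28,"gripper":87},{"translation":[0,0,0],"roll":-35,"gripper":87}]' 30
python3 -m creep '[{"translation":[0,0,0],"roll":-7,"gripper":60},{"translation":[0,0,0],"roll":-14,"gripper":60},{"translation":[0,0,0],"roll":-21,"gripper":60},{"translation":[0,0,0],"roll":-28,"gripper":60},{"translation":[0,0,0],"roll":-35,"gripper":60}]'
python3 -m creep '[{"translation":[0,0,0],"roll":-3,"gripper":60},{"translation":[0,0,0],"roll":-3,"gripper":60}]'
python3 st.py 532 53 250 90
python3 -c "
from h import *
print(onz('scene',407.3,332.7,.02),onz('top',258/2.2+235,294/2.2+105,.03),onz('top',274/2.2+235,284/2.2+105,.03))"
```

```text
time: 1.12
position: [0.1828, -0.5976, 0.2416]
tool_rot: [0.897, 0.441, 0.0, 0.0]
ft_force: [0.5, -0.1, -0.0]
grip_width: 0.0873
grip_force: 0.0
time: 1.53
position: [0.1828, -0.5976, 0.2416]
tool_rot: [0.723, 0.691, -0.0, 0.0]
ft_force: [0.0, -0.3, -0.1]
grip_width: 0.0636
grip_force: 0.0
time: 1.7
position: [0.1828, -0.5976, 0.2416]
tool_rot: [0.707, 0.707, -0.0, 0.0]
ft_force: [0.4, 0.2, 1.1]
grip_width: 0.0609
grip_force: 0.0
t1.7 p [ 182.8 -597.6  241.6] psi 90.1 F [0.4 0.2 1.1] w 60.9 gf 0.0 tz-1.000 q6 -1.45
row [650.3 349.8  -8.5] roll 0.1
[ 0.73049968 -0.02615464  0.02      ] [ 0.48208008 -0.07098092  0.03      ] [ 0.49269073 -0.0874139   0.03      ]
```

```bash
(for i in 1; do
python3 -m creep '[{"translation":[32.6,17.5,0],"roll":0,"gripper":60},{"translation":[65.2,35,0],"roll":0,"gripper":60},{"translation":[97.8,52.5,0],"roll":0,"gripper":60},{"translation":[130,70,0],"roll":0,"gripper":60},{"translation":[163,87.5,-2],"roll":0,"gripper":60}]'
python3 -m creep '[{"translation":[32.6,17.5,0],"roll":0,"gripper":60},{"translation":[65.2,35,0],"roll":0,"gripper":60},{"translation":[97.8,52.5,0],"roll":0,"gripper":60},{"translation":[130,70,0],"roll":0,"gripper":60},{"translation":[163,87.5,-2],"roll":0,"gripper":60}]'
python3 -m creep '[{"translation":[32.6,17.5,0],"roll":0,"gripper":60},{"translation":[65.2,35,0],"roll":0,"gripper":60},{"translation":[97.8,52.5,0],"roll":0,"gripper":60},{"translation":[130,70,0],"roll":0,"gripper":60},{"translation":[163,87.5,-2],"roll":0,"gripper":60}]'
python3 -m creep '[{"translation":[32.6,17.5,0],"roll":0,"gripper":60},{"translation":[65.2,35,0],"roll":0,"gripper":60},{"translation":[97.8,52.5,0],"roll":0,"gripper":60},{"translation":[130,70,0],"roll":0,"gripper":60},{"translation":[162,87.5,-2],"roll":0,"gripper":60}]'
python3 -m creep '[{"translation":[0,0,0],"roll":-7,"gripper":60},{"translation":[0,0,0],"roll":-14,"gripper":60},{"translation":[0,0,0],"roll":-21,"gripper":60},{"translation":[0,0,0],"roll":-28,"gripper":60},{"translation":[0,0,0],"roll":-35,"gripper":60}]'
done) | grep -E 'position|ft_f'
python3 st.py 532 53 187 126
```

```text
position: [0.2707, -0.4331, 0.2434]
ft_force: [1.2, -1.6, -0.5]
position: [0.3583, -0.2701, 0.2456]
ft_force: [0.5, 0.3, -0.8]
position: [0.4458, -0.1069, 0.2477]
ft_force: [-0.1, -0.6, -0.1]
position: [0.5332, 0.0553, 0.2495]
ft_force: [0.3, 0.2, 0.1]
position: [0.5328, 0.0537, 0.2496]
ft_force: [0.6, -0.1, -0.4]
t3.8 p [532.8  53.7 249.6] psi 125.3 F [ 0.6 -0.1 -0.4] w 60.1 gf 0.0 tz-1.000 q6 -0.72
row [-0.1 -1.1 62.6] roll -0.7
```

```bash

python3 -m creep '[{"translation":[0,0,20],"roll":0,"gripper":60},{"translation":[0,0,40],"roll":0,"gripper":60},{"translation":[0,0,62],"roll":0,"gripper":60},{"translation":[0,0,62],"roll":0,"gripper":40}]' 20 | grep ft_f
python3 -m creep '[{"translation":[0,0,0],"roll":0,"gripper":10},{"translation":[0,0,0],"roll":0,"gripper":10},{"translation":[0,0,0],"roll":0,"gripper":10},{"translation":[0,0,0],"roll":0,"gripper":10},{"translation":[0,0,0],"roll":0,"gripper":10}]' 20 | grep ft_f
python3 st.py
python3 - <<'E'
import numpy as np
# arc rows: axis est, post now -> steps, in tool axes at psi
c=np.array([584.5,-11.]);p=np.array([532.8,53.7]);psi=np.radians(125.3)
r=p-c;print(np.hypot(*r),np.degrees(np.arctan2(*-r[::-1]*[1,-1])) )
for d in range(-6,-49,-6):
    a=np.radians(d);q=c+np.array([[np.cos(a),-np.sin(a)],[np.sin(a),np.cos(a)]])@r-p
    print(d,q.round(1),"tool",np.round([q@[np.cos(psi),np.sin(psi)],q@[np.sin(psi),-np.cos(psi)]],1))
E
```

```text
ft_force: [-0.6, 0.2, 0.2]
ft_force: [-0.5, -0.1, 0.2]
t4.5 p [533.4  53.3 188.6] psi 125.0 F [-0.5 -0.1  0.2] w 27.8 gf 0.0 tz-1.000 q6 -0.72
82.81895918206172 -128.6273950313478
-6 [7. 5.] tool [0.  8.7]
-12 [14.6  9.3] tool [-0.8 17.3]
-18 [22.5 12.8] tool [-2.6 25.8]
-24 [30.8 15.4] tool [-5.2 34. ]
-30 [39.3 17.2] tool [-8.7 42. ]
-36 [47.9 18. ] tool [-13.   49.5]
-42 [56.6 18. ] tool [-18.   56.6]
-48 [65.2 17. ] tool [-23.8  63. ]
```

```bash

python3 -m creep '[{"translation":[0,0,0],"roll":0,"gripper":10},{"translation":[0,0,0],"roll":0,"gripper":10},{"translation":[0,0,0],"roll":0,"gripper":10},{"translation":[0,0,0],"roll":0,"gripper":10}]' 20 | grep -E 'ft_f|grip'
python3 -m creep '[{"translation":[0,8.7,0],"roll":6,"gripper":10},{"translation":[-0.8,17.3,0],"roll":12,"gripper":10},{"translation":[-2.6,25.8,0],"roll":18,"gripper":10},{"translation":[-5.2,34,0],"roll":24,"gripper":10},{"translation":[-5.2,34,0],"roll":24,"gripper":10}]' 20 | grep -E 'ft_f|grip'
python3 st.py
```

```text
ft_force: [-0.8, -0.4, 5.8]
grip_width: 0.0194
grip_force: 20.0
ft_force: [0.1, -4.0, 5.7]
grip_width: 0.0192
grip_force: 20.0
t5.3 p [566.   67.7 188.2] psi 100.9 F [ 0.1 -4.   5.7] w 19.2 gf 20.0 tz-1.000 q6 -0.26
```

```bash

python3 -m creep '[{"translation":[-1,8.7,0],"roll":6,"gripper":10},{"translation":[-2,14,0],"roll":9,"gripper":10},{"translation":[-2,14,0],"roll":9,"gripper":10}]' 20 | grep -E 'ft_f'; python3 st.py
python3 -m creep '[{"translation":[0,3,0],"roll":2,"gripper":10},{"translation":[0,3,0],"roll":2,"gripper":10}]' 20 | grep -E 'ft_f|posi'
python3 -m creep '[{"translation":[0,3,0],"roll":2,"gripper":10},{"translation":[0,3,0],"roll":2,"gripper":10}]' 20 | grep -E 'ft_f|posi'
python3 st.py
```

```text
ft_force: [-2.1, -2.4, 7.1]
t5.5 p [578.6  68.9 188.2] psi 92.0 F [-2.1 -2.4  7.1] w 19.2 gf 20.0 tz-1.000 q6 -0.11
position: [0.5809, 0.0689, 0.1882]
ft_force: [-1.2, -2.8, 6.2]
position: [0.5837, 0.0689, 0.1882]
ft_force: [-1.1, -3.2, 5.7]
t5.9 p [583.7  68.9 188.2] psi 88.1 F [-1.1 -3.2  5.7] w 19.5 gf 20.0 tz-1.000 q6 -0.04
```

```bash

for k in 1; do
python3 -m creep '[{"translation":[0,2,0],"roll":1.4,"gripper":10},{"translation":[0,2,0],"roll":1.4,"gripper":10}]' 20 | grep -E 'ft_f|posi'
python3 -m creep '[{"translation":[0,2,0],"roll":1.4,"gripper":10},{"translation":[0,2,0],"roll":1.4,"gripper":10}]' 20 | grep -E 'ft_f|posi'
python3 -m creep '[{"translation":[0,2,0],"roll":1.4,"gripper":10},{"translation":[0,2,0],"roll":1.4,"gripper":10}]' 20 | grep -E 'ft_f|posi'
python3 -m creep '[{"translation":[0,2,0],"roll":1.4,"gripper":10},{"translation":[0,2,0],"roll":1.4,"gripper":10}]' 20 | grep -E 'ft_f|posi'; done
python3 st.py
```

```text
position: [0.5855, 0.0688, 0.1882]
ft_force: [-1.5, -2.6, 6.4]
position: [0.5875, 0.0687, 0.1882]
ft_force: [-1.7, -2.1, 6.1]
position: [0.5894, 0.0685, 0.1882]
ft_force: [-1.6, -2.6, 6.4]
position: [0.5914, 0.0682, 0.1882]
ft_force: [-0.7, -3.4, 6.0]
t6.5 p [591.4  68.2 188.2] psi 82.5 F [-0.7 -3.4  6. ] w 19.5 gf 20.0 tz-1.000 q6 0.06
```

```bash

for k in 1; do
python3 -m creep '[{"translation":[0,2,0],"roll":1.4,"gripper":10},{"translation":[0,2,0],"roll":1.4,"gripper":10}]' 20 | grep -E 'ft_f|posi'
python3 -m creep '[{"translation":[0,2,0],"roll":1.4,"gripper":10},{"translation":[0,2,0],"roll":1.4,"gripper":10}]' 20 | grep -E 'ft_f|posi'
python3 -m creep '[{"translation":[0,2,0],"roll":1.4,"gripper":10},{"translation":[0,2,0],"roll":1.4,"gripper":10}]' 20 | grep -E 'ft_f|posi'
python3 -m creep '[{"translation":[0,2,0],"roll":1.4,"gripper":10},{"translation":[0,2,0],"roll":1.4,"gripper":10}]' 20 | grep -E 'ft_f|posi'; done
python3 st.py
python3 -c "
from h import *
cv2.imwrite('pics/top1.png',viewer.camera('top')[90:290,200:460].repeat(2,0).repeat(2,1));cv2.imwrite('pics/sc1.png',viewer.camera('scene')[170:370,220:440].repeat(2,0).repeat(2,1))"
```

```text
position: [0.5933, 0.0679, 0.1882]
ft_force: [-1.8, -2.8, 6.4]
position: [0.5941, 0.0678, 0.1882]
ft_force: [-4.0, -2.4, 8.3]
position: [0.5941, 0.0676, 0.1881]
ft_force: [-6.2, -2.9, 10.6]
position: [0.5941, 0.0674, 0.188]
ft_force: [-11.1, -1.9, 12.7]
t7.2 p [594.1  67.4 188. ] psi 77.0 F [-11.1  -1.9  12.7] w 19.4 gf 20.0 tz-1.000 q6 0.15
```

View pics/sc1.png

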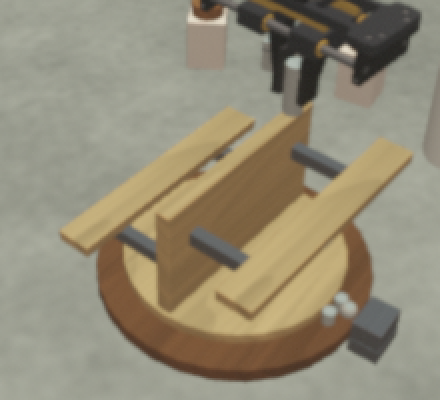

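The stand has turned so both ledges lie nearly square to the robot. The knobs at (330,315) and (342,298) and the roller block at (375,325) sit close together, so I zoom in to see whether it has clicked.

```bash
python3 -c "
from h import *
im=viewer.camera('scene');a=cv2.resize(im[305:350,370:430],None,fx=6,fy=6,interpolation=cv2.INTER_CUBIC)
t=cv2.imread('pics/top1.png')[::2,::2]; t=viewer.camera('top')[105:280,235:415];b=cv2.resize(t,None,fx=2.2,fy=2.2,interpolation=cv2.INTER_CUBIC);o=np.zeros((385,760,3),np.uint8);o[:a.shape[0],:360]=a;o[:,364:364+b.shape[1]]=b
cv2.imwrite('pics/z1.png',o)
print(onz('scene',220+330/2,170+315/2,.03),onz('scene',220+342/2,170+298/2,.03),onz('scene',220+350/2,170+308/2,.03))"
```

```text
[ 0.6930955  -0.04344534  0.03      ] [ 0.69456832 -0.01937182  0.03      ] [ 0.70553262 -0.02681746  0.03      ]
```

View pics/z1.png

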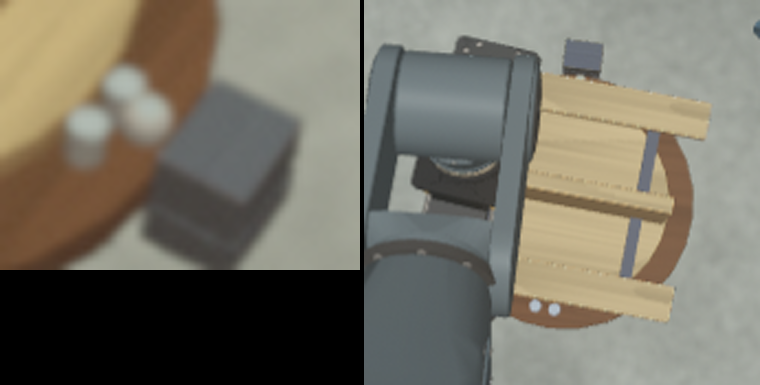

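```bash

for k in 1; do
python3 -m creep '[{"translation":[0,-6,0],"roll":-3,"gripper":10},{"translation":[0,-6,0],"roll":-3,"gripper":10}]' 20 | grep -E 'ft_f|posi'
python3 -m creep '[{"translation":[0,-1,0],"roll":-0.7,"gripper":10},{"translation":[0,-1,0],"roll":-0.7,"gripper":10}]' 20 | grep -E 'ft_f|posi'
python3 -m creep '[{"translation":[0,-1,0],"roll":-0.7,"gripper":10},{"translation":[0,-1,0],"roll":-0.7,"gripper":10}]' 20 | grep -E 'ft_f|posi'
python3 -m creep '[{"translation":[0,-1,0],"roll":-0.7,"gripper":10},{"translation":[0,-1,0],"roll":-0.7,"gripper":10}]' 20 | grep -E 'ft_f|posi'
python3 -m creep '[{"translation":[0,-1,0],"roll":-0.7,"gripper":10},{"translation":[0,-1,0],"roll":-0.7,"gripper":10}]' 20 | grep -E 'ft_f|posi'
python3 -m creep '[{"translation":[0,-1,0],"roll":-0.7,"gripper":10},{"translation":[0,-1,0],"roll":-0.7,"gripper":10}]' 20 | grep -E 'ft_f|posi'; done
python3 st.py
```

```text
position: [0.5914, 0.0679, 0.188]
ft_force: [-2.4, -3.8, 6.2]
position: [0.5914, 0.0679, 0.1881]
ft_force: [-2.9, -3.5, 6.7]
position: [0.5904, 0.068, 0.1881]
ft_force: [-2.5, -4.1, 6.7]
position: [0.5895, 0.0681, 0.1881]
ft_force: [-2.8, -4.9, 6.9]
position: [0.5885, 0.0683, 0.1881]
ft_force: [-2.8, -4.2, 6.7]
position: [0.5875, 0.0684, 0.1881]
ft_force: [-2.5, -4.7, 6.8]
t8.4 p [587.5  68.4 188.1] psi 83.5 F [-2.5 -4.7  6.8] w 19.9 gf 20.0 tz-1.000 q6 0.04
```

```bash
cat > ang.py <<'E'
from seg import *
def ang():
    im=viewer.camera("top"); out=[]
    e=cv2.createLineSegmentDetector().detect(cv2.cvtColor(im,cv2.COLOR_BGR2GRAY))[0].reshape(-1,4)
    for a in e:
        L=np.hypot(a[2]-a[0],a[3]-a[1])
        if L<45 or not(240<a[0]<420 and 115<a[1]<270): continue
        for z in(.08,.13,.15):
            P=onz("top",a[0],a[1],z);Q=onz("top",a[2],a[3],z)
        d=P-Q; d=d*np.sign(d[1]); out.append((round(float(np.arctan2(-d[0],d[1])),4),round(float(L)),np.round(a).astype(int).tolist()))
    return sorted(out,key=lambda x:x[2][1])
if __name__=="__main__":
    o=[x for x in ang()]
    for x in o: print(x)
E
python3 ang.py
python3 -m creep '[{"translation":[0,0,0],"roll":0,"gripper":50},{"translation":[0,0,0],"roll":0,"gripper":50},{"translation":[0,0,0],"roll":0,"gripper":50},{"translation":[0,0,0],"roll":0,"gripper":50}]' 20 | grep -E 'ft_f|posi'; python3 st.py; python3 ang.py
```

```text
(1.4492, 45, [298, 165, 292, 210])
(-0.0816, 64, [309, 191, 373, 197])
(-0.0887, 63, [372, 203, 309, 196])
(1.4799, 70, [300, 233, 307, 163])
(-0.0897, 45, [318, 241, 363, 245])
position: [0.5884, 0.07, 0.187]
ft_force: [-0.5, 0.1, 0.0]
t8.8 p [588.4  70.  187. ] psi 83.4 F [-0.5  0.1  0. ] w 38.6 gf 0.0 tz-1.000 q6 0.05
(-0.0828, 64, [309, 191, 373, 197])
(1.4742, 46, [307, 193, 302, 238])
(-0.0899, 64, [372, 203, 308, 196])
(-0.0896, 45, [318, 241, 363, 245])
(1.4827, 69, [298, 249, 305, 181])
```

```bash

python3 -m creep '[{"translation":[0,0,0],"roll":0,"gripper":40},{"translation":[0,0,0],"roll":0,"gripper":40},{"translation":[0,-9,0],"roll":0,"gripper":40},{"translation":[0,-11,0],"roll":0,"gripper":40}]' 20 | grep -E 'ft_f|posi'
python3 -m creep '[{"translation":[0,-1,0],"roll":0,"gripper":40},{"translation":[0,-1,0],"roll":0,"gripper":40}]' 20 | grep -E 'ft_f|posi'
python3 -m creep '[{"translation":[0,-1,0],"roll":0,"gripper":40},{"translation":[0,-1,0],"roll":0,"gripper":40}]' 20 | grep -E 'ft_f|posi'
python3 -m creep '[{"translation":[0,-1,0],"roll":0,"gripper":40},{"translation":[0,-1,0],"roll":0,"gripper":40}]' 20 | grep -E 'ft_f|posi'; python3 st.py
python3 ang.py | grep '(-'
python3 -m creep '[{"translation":[0,10,0],"roll":0,"gripper":40},{"translation":[0,14,0],"roll":0,"gripper":40},{"translation":[0,14,0],"roll":0,"gripper":40},{"translation":[0,14,0],"roll":0,"gripper":40}]' 20 | grep -E 'ft_f|posi';  python3 ang.py | grep '(-'
```

```text
position: [0.5766, 0.0712, 0.1874]
ft_force: [-1.2, -0.0, -0.5]
position: [0.5763, 0.0712, 0.1876]
ft_force: [-0.2, 0.5, -0.5]
position: [0.5759, 0.0712, 0.1876]
ft_force: [-0.1, 0.1, -0.8]
position: [0.575, 0.0713, 0.1876]
ft_force: [1.4, 0.7, 0.0]
t9.7 p [575.   71.3 187.6] psi 83.3 F [1.4 0.7 0. ] w 40.0 gf 0.3 tz-1.000 q6 0.05
(-0.0477, 64, [311, 192, 374, 196])
(-0.0553, 64, [372, 201, 308, 197])
(-0.0508, 64, [303, 240, 367, 244])
position: [0.5892, 0.0695, 0.1874]
ft_force: [0.1, 0.2, 0.4]
(-0.0484, 65, [309, 192, 374, 196])
(-0.0543, 64, [372, 201, 308, 197])
(-0.0509, 68, [303, 240, 371, 244])
```

```bash

python3 -m creep '[{"translation":[0,6,0],"roll":0,"gripper":40},{"translation":[0,9,0],"roll":0,"gripper":40},{"translation":[0,11.5,0],"roll":0,"gripper":40},{"translation":[0,11.5,0],"roll":0,"gripper":40}]' 20 | grep -E 'ft_f|posi';  python3 ang.py | grep '(-'
python3 -m creep '[{"translation":[0,-4,0],"roll":0,"gripper":40},{"translation":[0,-4,0],"roll":0,"gripper":40}]' 20 | grep -E 'ft_f|posi';  python3 ang.py | grep '(-'
python3 -m creep '[{"translation":[0,4,0],"roll":0,"gripper":40},{"translation":[0,7,0],"roll":0,"gripper":40},{"translation":[0,7,0],"roll":0,"gripper":40}]' 20 | grep -E 'ft_f|posi';  python3 ang.py | grep '(-'
python3 -m creep '[{"translation":[0,-4,0],"roll":0,"gripper":40},{"translation":[0,-7,0],"roll":0,"gripper":40}]' 20 | grep -E 'ft_f|posi';  python3 ang.py | grep '(-'
```

```text
position: [0.601, 0.0682, 0.1875]
ft_force: [-0.3, -0.4, 0.4]
(-0.1274, 65, [309, 190, 373, 199])
(-0.1369, 46, [354, 202, 309, 196])
(-0.1302, 53, [303, 239, 356, 246])
position: [0.5954, 0.0688, 0.1875]
ft_force: [-0.3, -0.6, -0.2]
(-0.1268, 65, [309, 190, 373, 199])
(-0.1381, 47, [354, 203, 308, 195])
(-0.1307, 53, [303, 239, 356, 246])
position: [0.604, 0.0679, 0.1877]
ft_force: [0.2, -0.0, -0.2]
(-0.1627, 65, [309, 190, 373, 201])
(-0.171, 63, [370, 206, 309, 195])
(-0.1631, 62, [303, 238, 364, 249])
position: [0.596, 0.0688, 0.1875]
ft_force: [-0.7, -0.4, 0.5]
(-0.1624, 65, [309, 190, 373, 201])
(-0.1711, 63, [370, 206, 309, 195])
(-0.1646, 61, [304, 238, 364, 249])
```

```bash

python3 -m creep '[{"translation":[0,6,0],"roll":0,"gripper":40},{"translation":[0,10,0],"roll":0,"gripper":40},{"translation":[0,10,0],"roll":0,"gripper":40}]' 30 | grep -E 'ft_f|posi'
python3 -m creep '[{"translation":[0,2,0],"roll":0,"gripper":40},{"translation":[0,2,0],"roll":0,"gripper":40}]' 20 | grep -E 'ft_f|posi'
python3 -m creep '[{"translation":[0,2,0],"roll":0,"gripper":40},{"translation":[0,2,0],"roll":0,"gripper":40}]' 20 | grep -E 'ft_f|posi'
python3 -m creep '[{"translation":[0,2,0],"roll":0,"gripper":40},{"translation":[0,2,0],"roll":0,"gripper":40}]' 20 | grep -E 'ft_f|posi'
python3 -m creep '[{"translation":[0,2,0],"roll":0,"gripper":40},{"translation":[0,2,0],"roll":0,"gripper":40}]' 20 | grep -E 'ft_f|posi';python3 ang.py | grep '(-'
python3 -m creep '[{"translation":[0,-10,0],"roll":0,"gripper":40},{"translation":[0,-12,0],"roll":0,"gripper":40},{"translation":[0,-12,0],"roll":0,"gripper":40}]' 20 | grep -E 'ft_f|posi';  python3 ang.py | grep '(-'
```

```text
position: [0.6043, 0.0679, 0.1873]
ft_force: [-5.1, 0.8, 3.3]
position: [0.6044, 0.0679, 0.1871]
ft_force: [-8.4, -0.2, 5.2]
position: [0.6044, 0.0679, 0.187]
ft_force: [-10.9, 1.5, 8.0]
position: [0.6045, 0.0679, 0.1869]
ft_force: [-15.1, 1.0, 10.0]
position: [0.6046, 0.0679, 0.1867]
ft_force: [-18.3, 0.8, 12.9]
(-0.1635, 65, [309, 190, 373, 201])
(-0.1712, 64, [370, 206, 308, 195])
(-0.1635, 62, [303, 238, 364, 249])
position: [0.6026, 0.0681, 0.1878]
ft_force: [0.5, -0.5, 0.7]
(-0.163, 65, [309, 190, 373, 201])
(-0.1712, 63, [370, 206, 309, 195])
(-0.1632, 62, [303, 238, 364, 249])
```

```bash
python3 -c "
from h import *
P,e=tri((408.7,328.3),(334.5,130.5));print(P,e,np.arctan2(P[1]+.0113,P[0]-.58))
for z in (.02,.03,.04,.05):
  print(z,[ (round(float(np.arctan2(Q[1]+.0113,Q[0]-.58)),3),round(float(np.hypot(Q[1]+.0113,Q[0]-.58)),4)) for Q in (onz('scene',370+u/6,305+v/6,z) for u,v in((88,122),(125,85),(147,112)))], [ (round(float(np.arctan2(Q[1]+.0113,Q[0]-.58)),3),round(float(np.hypot(Q[1]+.0113,Q[0]-.58)),4)) for Q in (onz('top',235+u/2.2,105+v/2.2,z) for u,v in((535-364,306),(554-364,309),(258,294),(274,284),(580-364,77)))])
"
```

```text
[ 0.73092566 -0.02683271  0.03302457] 0.0010950024593125163 -0.1025552200801224
0.02 [(-0.177, 0.1097), (0.001, 0.112), (-0.054, 0.1223)] [(2.875, 0.1155), (3.05, 0.1147), (-2.589, 0.1145), (-2.419, 0.1158), (-0.1, 0.1314)]
0.03 [(-0.246, 0.114), (-0.075, 0.1148), (-0.122, 0.1254)] [(2.878, 0.1157), (3.051, 0.115), (-2.594, 0.1147), (-2.425, 0.1158), (-0.101, 0.1294)]
0.04 [(-0.31, 0.1187), (-0.147, 0.1182), (-0.186, 0.129)] [(2.881, 0.1159), (3.052, 0.1153), (-2.599, 0.1148), (-2.431, 0.1159), (-0.102, 0.1274)]
0.05 [(-0.369, 0.1239), (-0.215, 0.1222), (-0.247, 0.1331)] [(2.883, 0.1162), (3.053, 0.1156), (-2.604, 0.115), (-2.437, 0.1159), (-0.103, 0.1254)]
```

```bash

python3 -m creep '[{"translation":[0,-8,0],"roll":0,"gripper":50},{"translation":[0,-8,0],"roll":0,"gripper":50},{"translation":[0,-8,-35],"roll":0,"gripper":50},{"translation":[0,-8,-70],"roll":0,"gripper":50},{"translation":[0,-8,-70],"roll":0,"gripper":50}]' 20 | grep -E 'ft_f|posi';python3 ang.py | grep '(-'
python3 -m creep '[{"translation":[-40,0,0],"roll":0,"gripper":50},{"translation":[-80,0,0],"roll":0,"gripper":50},{"translation":[-120,0,0],"roll":0,"gripper":50},{"translation":[-160,0,0],"roll":0,"gripper":50},{"translation":[-200,0,0],"roll":0,"gripper":50}]' 20 | grep -E 'ft_f|posi';python3 ang.py | grep '(-'; python3 st.py
python3 -c "
from h import *
im=viewer.camera('scene');a=cv2.resize(im[185:360,260:430],None,fx=2.2,fy=2.2,interpolation=cv2.INTER_CUBIC)
t=viewer.camera('top')[105:280,235:415];b=cv2.resize(t,None,fx=2.2,fy=2.2,interpolation=cv2.INTER_CUBIC);
cv2.imwrite('pics/z2.png',np.hstack([a,b]))"
```

```text
position: [0.5987, 0.0688, 0.2643]
ft_force: [0.9, 0.1, 0.8]
(-0.1703, 46, [359, 164, 314, 156])
(-0.1649, 67, [307, 189, 373, 201])
(-0.1716, 65, [370, 206, 307, 194])
(-0.1641, 64, [302, 238, 364, 249])
position: [0.5701, -0.131, 0.2566]
ft_force: [0.9, -0.2, -0.3]
(-0.1717, 53, [359, 164, 307, 154])
(-0.1703, 60, [291, 186, 350, 197])
(-0.1695, 52, [348, 202, 297, 193])
(-0.1589, 45, [283, 234, 327, 242])
t13.4 p [ 570.1 -139.4  256.7] psi 83.0 F [ 0.9 -4.1  0.8] w 50.1 gf 0.0 tz-1.000 q6 -0.30
```

View pics/z2.png

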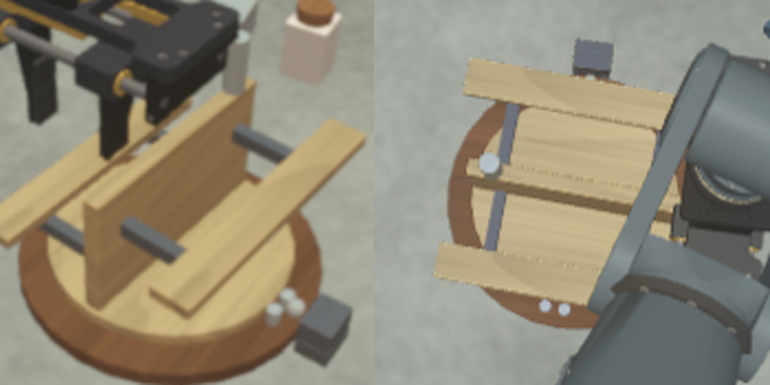

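```bash

python3 -m creep '[{"translation":[41,0,0],"roll":0,"gripper":50},{"translation":[82,0,0],"roll":0,"gripper":50},{"translation":[123,1,0],"roll":0,"gripper":50},{"translation":[165,2,0],"roll":0,"gripper":50},{"translation":[206,2,0],"roll":0,"gripper":50}]' 20 | grep -E 'posi'
python3 -m creep '[{"translation":[0,0,0],"roll":0,"gripper":50},{"translation":[0,0,35],"roll":0,"gripper":50},{"translation":[0,0,70],"roll":0,"gripper":40},{"translation":[0,0,70],"roll":0,"gripper":30},{"translation":[0,0,70],"roll":0,"gripper":30}]' 20 | grep -E 'ft_f|posi'
python3 -m creep '[{"translation":[0,0,0],"roll":0,"gripper":26},{"translation":[0,0,0],"roll":0,"gripper":24},{"translation":[0,0,0],"roll":0,"gripper":23}]' 20 | grep -E 'ft_f|posi'
python3 st.py
```

```text
position: [0.5962, 0.0781, 0.2568]
position: [0.5948, 0.0758, 0.1855]
ft_force: [-0.0, -1.3, 0.8]
position: [0.5974, 0.0748, 0.1895]
ft_force: [-2.4, 0.7, 2.0]
t14.6 p [597.4  74.8 189.5] psi 83.3 F [-2.4  0.7  2. ] w 24.9 gf 1.1 tz-1.000 q6 0.06
```

```bash

python3 -m creep '[{"translation":[-7,0,0],"roll":0,"gripper":24},{"translation":[-7,0,0],"roll":0,"gripper":23}]' 20 | grep -E 'ft_f|posi'
for k in 1; do
python3 -m creep '[{"translation":[0,-2,0],"roll":0,"gripper":23},{"translation":[0,-4,0],"roll":0,"gripper":23}]' | grep -E 'ft_f|posi'
python3 -m creep '[{"translation":[0,-2,0],"roll":0,"gripper":23}]' | grep -E 'ft_f|posi'
python3 -m creep '[{"translation":[0,-2,0],"roll":0,"gripper":23}]' | grep -E 'ft_f|posi'
python3 -m creep '[{"translation":[0,-2,0],"roll":0,"gripper":23}]' | grep -E 'ft_f|posi'
python3 -m creep '[{"translation":[0,-2,0],"roll":0,"gripper":23}]' | grep -E 'ft_f|posi'
python3 -m creep '[{"translation":[0,-2,0],"roll":0,"gripper":23}]' | grep -E 'ft_f|posi'
python3 -m creep '[{"translation":[0,-2,0],"roll":0,"gripper":23}]' | grep -E 'ft_f|posi'
python3 -m creep '[{"translation":[0,-2,0],"roll":0,"gripper":23}]' | grep -E 'ft_f|posi'
python3 -m creep '[{"translation":[0,-2,0],"roll":0,"gripper":23}]' | grep -E 'ft_f|posi'
python3 -m creep '[{"translation":[0,-2,0],"roll":0,"gripper":23}]' | grep -E 'ft_f|posi'
python3 -m creep '[{"translation":[0,-2,0],"roll":0,"gripper":23}]' | grep -E 'ft_f|posi'
python3 -m creep '[{"translation":[0,-2,0],"roll":0,"gripper":23}]' | grep -E 'ft_f|posi'
done | paste - - ; python3 ang.py | grep '(-\|(0'
```

```text
position: [0.5958, 0.0668, 0.1886]
ft_force: [-2.7, 0.4, 1.5]
position: [0.5928, 0.0678, 0.1881]	ft_force: [0.3, -0.2, 0.2]
position: [0.5912, 0.0682, 0.1881]	ft_force: [1.6, 0.2, -0.3]
position: [0.5891, 0.0687, 0.188]	ft_force: [1.8, 0.1, 0.8]
position: [0.5868, 0.069, 0.1879]	ft_force: [1.0, 1.1, 0.3]
position: [0.5845, 0.0693, 0.1878]	ft_force: [1.9, 0.1, -0.2]
position: [0.5823, 0.0695, 0.1877]	ft_force: [-0.0, 0.1, 0.2]
position: [0.5801, 0.0698, 0.1876]	ft_force: [1.4, 0.9, 0.9]
position: [0.578, 0.07, 0.1875]	ft_force: [1.8, 0.5, -0.4]
position: [0.5761, 0.0702, 0.1875]	ft_force: [0.9, -0.9, 0.6]
position: [0.574, 0.0704, 0.1875]	ft_force: [0.1, 0.2, 0.3]
position: [0.572, 0.0705, 0.1875]	ft_force: [0.7, -0.6, -0.6]
position: [0.5701, 0.0706, 0.1875]	ft_force: [1.2, -0.6, -0.1]
(0.1218, 65, [310, 194, 375, 187])
(0.1118, 48, [356, 195, 308, 200])
(0.1207, 62, [303, 244, 365, 238])
```

```bash
python3 -c "
from h import *
im=viewer.camera('scene');S=cv2.imread('pics/scene0.png')
f=lambda i:cv2.resize(i[300:352,372:424],None,fx=7.5,fy=7.5,interpolation=cv2.INTER_CUBIC)
cv2.imwrite('pics/z3.png',np.hstack([f(S),f(im)]))"
```

```text
(no output)
```

View pics/z3.png

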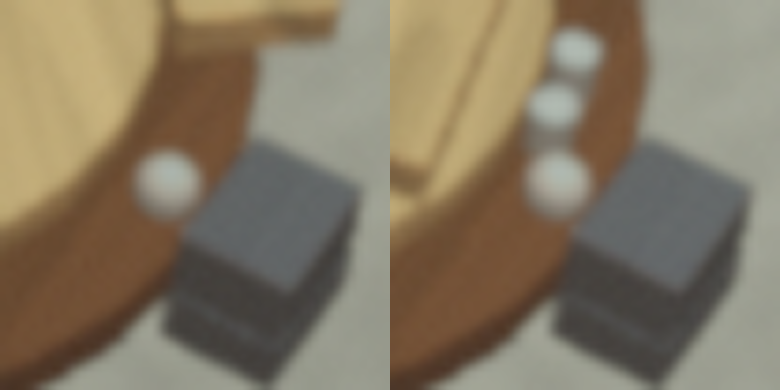

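```bash

for k in 1; do
python3 -m creep '[{"translation":[0,3,0],"roll":0,"gripper":23},{"translation":[0,6,0],"roll":0,"gripper":23}]' | grep -E 'ft_f|posi'
python3 -m creep '[{"translation":[0,2,0],"roll":0,"gripper":23}]' | grep -E 'ft_f|posi'
python3 -m creep '[{"translation":[0,2,0],"roll":0,"gripper":23}]' | grep -E 'ft_f|posi'
python3 -m creep '[{"translation":[0,2,0],"roll":0,"gripper":23}]' | grep -E 'ft_f|posi'
python3 -m creep '[{"translation":[0,2,0],"roll":0,"gripper":23}]' | grep -E 'ft_f|posi'
python3 -m creep '[{"translation":[0,2,0],"roll":0,"gripper":23}]' | grep -E 'ft_f|posi'
python3 -m creep '[{"translation":[0,2,0],"roll":0,"gripper":23}]' | grep -E 'ft_f|posi'
python3 -m creep '[{"translation":[0,1.5,0],"roll":0,"gripper":23},{"translation":[0,1.5,0],"roll":0,"gripper":23}]' | grep -E 'ft_f|posi'
done | paste - - ; python3 ang.py | grep '(-\|(0'
```

```text
position: [0.5749, 0.0706, 0.1871]	ft_force: [-1.3, 1.0, 0.7]
position: [0.5779, 0.0702, 0.1872]	ft_force: [-1.4, 0.4, -0.8]
position: [0.5801, 0.0698, 0.1873]	ft_force: [-0.7, 0.8, -0.8]
position: [0.5822, 0.0696, 0.1873]	ft_force: [-0.8, 1.1, 0.2]
position: [0.5843, 0.0693, 0.1874]	ft_force: [-1.1, 0.6, -0.8]
position: [0.5863, 0.069, 0.1874]	ft_force: [-1.7, 0.5, -0.4]
position: [0.5884, 0.0687, 0.1875]	ft_force: [-1.2, 1.7, -0.1]
position: [0.5906, 0.0683, 0.1877]	ft_force: [-1.0, -0.0, -0.8]
(-0.1, 64, [309, 191, 373, 198])
(-0.1094, 51, [359, 202, 309, 196])
(-0.0916, 49, [327, 242, 376, 247])
```

```bash

for k in 1; do
python3 -m creep '[{"translation":[0,3,0],"roll":0,"gripper":23},{"translation":[0,5,0],"roll":0,"gripper":23},{"translation":[0,5,0],"roll":0,"gripper":23}]' 40 | grep -E 'ft_f|posi'
python3 -m creep '[{"translation":[0,4,0],"roll":0,"gripper":23},{"translation":[0,8,0],"roll":0,"gripper":23}]' | grep -E 'ft_f|posi'
python3 -m creep '[{"translation":[0,3,0],"roll":0,"gripper":23},{"translation":[0,6,0],"roll":0,"gripper":23}]' | grep -E 'ft_f|posi'
python3 -m creep '[{"translation":[0,2,0],"roll":0,"gripper":23},{"translation":[0,3,0],"roll":0,"gripper":23}]' | grep -E 'ft_f|posi'
done | paste - - ; python3 ang.py | grep '(-\|(0'; python3 st.py
```

```text
position: [0.5955, 0.0678, 0.1877]	ft_force: [1.5, 0.3, 0.3]
position: [0.5962, 0.0677, 0.1871]	ft_force: [-8.6, -0.2, 4.9]
position: [0.6045, 0.0668, 0.1871]	ft_force: [-8.1, 1.0, 5.7]
position: [0.5993, 0.0674, 0.1866]	ft_force: [-28.5, 2.0, 20.7]
(-0.164, 65, [310, 190, 373, 201])
(-0.1713, 63, [370, 206, 309, 195])
(-0.1638, 62, [303, 238, 364, 249])
t17.6 p [598.1  67.5 186.5] psi 83.4 F [-27.4   1.9  19.3] w 27.5 gf 14.3 tz-0.999 q6 0.04
```

```bash

for k in 1; do
python3 -m creep '[{"translation":[0,-8,0],"roll":0,"gripper":23},{"translation":[0,-16,0],"roll":0,"gripper":23},{"translation":[0,-20,0],"roll":0,"gripper":23},{"translation":[0,-24,0],"roll":0,"gripper":23},{"translation":[0,-24,0],"roll":0,"gripper":23}]' 20 | grep -E 'ft_f|posi'
done | paste - - ; python3 ang.py | grep '(-\|(0'; python3 st.py
```

```text
position: [0.588, 0.0688, 0.1878]	ft_force: [-0.1, -0.4, 0.1]
(-0.0962, 64, [309, 191, 373, 198])
(-0.1032, 63, [372, 204, 309, 196])
(-0.1001, 52, [304, 239, 356, 245])
t18.1 p [588.1  68.7 187.7] psi 83.3 F [-0.3  1.6  0.2] w 22.9 gf 0.0 tz-1.000 q6 0.04
```

```bash

for k in 1; do
python3 -m creep '[{"translation":[0,3.3,0],"roll":0,"gripper":23},{"translation":[0,3.3,0],"roll":0,"gripper":23},{"translation":[0,1.6,0],"roll":0,"gripper":40},{"translation":[0,1.6,0],"roll":0,"gripper":60},{"translation":[0,1.6,0],"roll":0,"gripper":60}]' 20 | grep -E 'ft_f|posi'
python3 ang.py | grep '(-\|(0'
python3 -m creep '[{"translation":[0,0,-20],"roll":0,"gripper":87},{"translation":[0,0,-50],"roll":0,"gripper":87},{"translation":[0,0,-70],"roll":-3,"gripper":87},{"translation":[0,0,-70],"roll":-7,"gripper":87}]' 20 | grep -E 'ft_f|posi'
done ; python3 st.py 575 334 257 90; python3 ang.py | grep '(-\|(0'
```

```text
position: [0.5893, 0.0685, 0.1874]
ft_force: [-0.3, -0.4, 0.4]
(-0.1196, 65, [309, 190, 373, 199])
(-0.1303, 62, [371, 205, 309, 196])
(-0.1239, 56, [303, 239, 358, 246])
position: [0.5922, 0.0685, 0.2625]
ft_force: [1.1, -0.2, -0.0]
t18.9 p [592.2  68.5 262.5] psi 90.5 F [ 1.1 -0.2 -0. ] w 65.6 gf 0.0 tz-1.000 q6 -0.08
row [265.7 -15.1   5.1] roll 0.5
(-0.1206, 66, [308, 190, 373, 199])
(-0.1302, 65, [371, 205, 307, 195])
(-0.1217, 63, [302, 239, 365, 247])
```

```bash

for k in 1; do
python3 -m creep '[{"translation":[0,0,0],"roll":0,"gripper":50},{"translation":[0,-2,35],"roll":0,"gripper":50},{"translation":[0,-2,70],"roll":0,"gripper":40},{"translation":[0,-2,70],"roll":0,"gripper":30},{"translation":[0,-2,70],"roll":0,"gripper":15}]' 10 | grep -E 'ft_f|posi'
python3 -m creep '[{"translation":[0,0,0],"roll":0,"gripper":15},{"translation":[0,0,0],"roll":0,"gripper":15},{"translation":[0,0,0],"roll":0,"gripper":15},{"translation":[0,0,0],"roll":0,"gripper":15}]' 10 | grep -E 'ft_f|posi'
done ; python3 st.py; python3 ang.py | grep '(-\|(0'
```

```text
position: [0.5852, 0.0687, 0.1852]
ft_force: [-0.2, 0.3, 0.7]
position: [0.5883, 0.0686, 0.1892]
ft_force: [-0.7, -0.1, 0.4]
t19.7 p [588.3  68.6 189.2] psi 90.3 F [-0.7 -0.1  0.4] w 25.4 gf 0.0 tz-1.000 q6 -0.08
(-0.1192, 65, [309, 190, 373, 199])
(-0.1301, 62, [371, 205, 309, 196])
(-0.1234, 56, [303, 239, 358, 246])
```

```bash

for k in 1; do
python3 -m creep '[{"translation":[0,0,0],"roll":0,"gripper":15},{"translation":[0,0,0],"roll":0,"gripper":15},{"translation":[0,0,0],"roll":0,"gripper":15},{"translation":[0,0,0],"roll":0,"gripper":15}]' 10 | grep -E 'ft_f|posi'
done ; python3 st.py; python3 ang.py | grep '(-\|(0'
```

```text
position: [0.5884, 0.0687, 0.1889]
ft_force: [0.3, 0.7, 6.0]
t20.1 p [588.4  68.7 188.9] psi 90.3 F [0.3 0.7 6. ] w 19.7 gf 10.0 tz-1.000 q6 -0.08
(-0.0944, 64, [309, 191, 373, 198])
(-0.1009, 63, [372, 203, 309, 196])
(-0.096, 60, [304, 239, 364, 246])
```

```bash

for k in 1; do
python3 -m creep '[{"translation":[0,0.8,0],"roll":0,"gripper":15},{"translation":[0,0.8,0],"roll":0,"gripper":15},{"translation":[0,0.8,0],"roll":0,"gripper":40},{"translation":[0,0.8,0],"roll":0,"gripper":60},{"translation":[0,0.8,0],"roll":0,"gripper":60}]' 10 | grep -E 'ft_f|posi'
python3 ang.py | grep '(-\|(0'
python3 -m creep '[{"translation":[0,0,-20],"roll":0,"gripper":87},{"translation":[0,0,-50],"roll":0,"gripper":87},{"translation":[0,0,-70],"roll":0,"gripper":87},{"translation":[0,0,-70],"roll":0,"gripper":87},{"translation":[0,0,-70],"roll":0,"gripper":87}]' 20 | grep -E 'ft_f|posi'
done ; python3 st.py 575 334 257 90; python3 ang.py | grep '(-\|(0'
```

```text
position: [0.5874, 0.0686, 0.1871]
ft_force: [0.3, -0.1, -0.3]
(-0.0991, 64, [309, 191, 373, 198])
(-0.1079, 51, [359, 202, 309, 196])
position: [0.5885, 0.0685, 0.2584]
ft_force: [-0.4, -0.4, -1.6]
t21.0 p [588.5  68.5 258.4] psi 90.3 F [-0.4 -0.4 -1.6] w 69.0 gf 0.0 tz-1.000 q6 -0.08
row [265.5 -12.    1.3] roll 0.3
(-0.1077, 52, [359, 202, 308, 196])
```

```bash
python3 -c "
from h import *
for z in(0,.1,.2): print(z,[onz('top',u,v,z).round(3)[:2].tolist() for u,v in((213,138),(190,124),(205,150))])
print(onz('scene',448,250,0),tri((460,175),(191,123)))"
(python3 -m creep '[{"translation":[40,-2.6,0],"roll":0,"gripper":75},{"translation":[80,-5,0],"roll":0,"gripper":75},{"translation":[120,-8,0],"roll":0,"gripper":75},{"translation":[160,-10,0],"roll":0,"gripper":75},{"translation":[200,-13,0],"roll":0,"gripper":75}]' 30
python3 -m creep '[{"translation":[33,0,0],"roll":0,"gripper":75},{"translation":[65.5,0,0],"roll":0,"gripper":75},{"translation":[65.5,0,0],"roll":0,"gripper":75}]' 30)|grep posi
python3 st.py 574.5 333.8 50 90.3
```

```text
0 [[0.717, 0.26], [0.751, 0.317], [0.688, 0.279]]
0.1 [[0.697, 0.241], [0.729, 0.294], [0.67, 0.258]]
0.2 [[0.677, 0.222], [0.706, 0.271], [0.652, 0.238]]
[0.71995822 0.26463283 0.        ] (array([0.70879151, 0.27105438, 0.19047497]), np.float64(0.0030822089247852257))
position: [0.5726, 0.2697, 0.2552]
position: [0.5717, 0.3398, 0.255]
t21.7 p [571.7 339.8 255. ] psi 90.6 F [ 0.6 -0.3 -0.4] w 75.2 gf 0.0 tz-1.000 q6 0.36
row [ -6.5   3.4 205. ] roll 0.3
```

```bash

(python3 -m creep '[{"translation":[0,0,40],"roll":0,"gripper":75},{"translation":[0,0,80],"roll":0,"gripper":75},{"translation":[0,0,120],"roll":0,"gripper":75},{"translation":[0,0,120],"roll":0,"gripper":75},{"translation":[0,0,120],"roll":0,"gripper":75}]' 30)|grep posi
python3 st.py 574.5 333.8 50 90.3
```

```text
position: [0.571, 0.3324, 0.1337]
t22.1 p [571.  332.4 133.7] psi 90.3 F [ 0.1 -0.2  0.8] w 75.3 gf 0.0 tz-1.000 q6 0.35
row [ 1.6  4.3 83.6] roll -0.0
```

```bash

(python3 -m creep '[{"translation":[1.5,3.5,0],"roll":0,"gripper":75},{"translation":[1.5,3.5,40],"roll":0,"gripper":75},{"translation":[1.5,3.5,83],"roll":0,"gripper":75},{"translation":[1.5,3.5,83],"roll":0,"gripper":60},{"translation":[1.5,3.5,83],"roll":0,"gripper":40}]' 30
python3 -m creep '[{"translation":[0,0,0],"roll":0,"gripper":40},{"translation":[0,0,0],"roll":0,"gripper":40},{"translation":[0,0,0],"roll":0,"gripper":40},{"translation":[0,0,0],"roll":0,"gripper":40},{"translation":[0,0,0],"roll":0,"gripper":40}]' 30)|grep posi
python3 st.py 574.5 333.8 50 90.3
```

```text
position: [0.5768, 0.3352, 0.0544]
position: [0.5789, 0.3364, 0.0584]
t23.0 p [578.9 336.4  58.4] psi 90.3 F [-1.3  0.6  7.2] w 47.2 gf 30.0 tz-1.000 q6 0.35
row [-2.5 -4.4  8.3] roll 0.0
```

```bash

(python3 -m creep '[{"translation":[0,0,0],"roll":0,"gripper":40},{"translation":[0,0,0],"roll":0,"gripper":40},{"translation":[0,0,0],"roll":0,"gripper":40}]' 30
python3 -m creep '[{"translation":[0,0,-20],"roll":0,"gripper":40},{"translation":[0,0,-30],"roll":0,"gripper":40},{"translation":[0,0,-30],"roll":0,"gripper":40},{"translation":[0,0,-30],"roll":0,"gripper":40}]' 30
)|grep 'posi\|ft'
python3 st.py
```

```text
position: [0.5789, 0.3364, 0.0583]
ft_force: [-2.1, 0.2, 7.3]
position: [0.5781, 0.3359, 0.0861]
ft_force: [-0.6, -0.4, -1.9]
t23.6 p [578.1 335.9  86.1] psi 90.3 F [-0.6 -0.4 -1.9] w 47.8 gf 29.9 tz-1.000 q6 0.35
```

```bash

(python3 -m creep '[{"translation":[0,0,-40],"roll":0,"gripper":40},{"translation":[0,0,-80],"roll":0,"gripper":40},{"translation":[0,0,-120],"roll":0,"gripper":40},{"translation":[0,0,-140],"roll":0,"gripper":40},{"translation":[0,0,-140],"roll":0,"gripper":40}]' 30
)|grep 'posi\|ft'
python3 st.py; python3 - <<'E'
from ang import *
im=viewer.camera("top"); cv2.imwrite("pics/top2.png",im)
th=-.104;A=np.array([.580,-.0113]);X=np.array([np.cos(th),np.sin(th)]);Y=np.array([-np.sin(th),np.cos(th)])
e=cv2.createLineSegmentDetector().detect(cv2.cvtColor(im,cv2.COLOR_BGR2GRAY))[0].reshape(-1,4)
for a in e:
    if np.hypot(a[2]-a[0],a[3]-a[1])<12 or not(240<a[0]<420 and 115<a[1]<280): continue
    r=[]
    for z in(.08,.13,.15):
        P=onz("top",a[0],a[1],z)[:2]-A;Q=onz("top",a[2],a[3],z)[:2]-A
        r.append((np.array([P@X,P@Y,Q@X,Q@Y])*1000).round(0).astype(int).tolist())
    print(np.round(a).astype(int).tolist(),*r)
print("post",onz("top",294,209,.205))
E
```

```text
position: [0.5802, 0.3368, 0.2303]
ft_force: [1.0, 0.5, -1.0]
t24.0 p [580.2 336.8 230.3] psi 90.3 F [ 1.   0.5 -1. ] w 47.6 gf 29.9 tz-1.000 q6 0.35
[278, 193, 283, 218] [-13, 107, -67, 88] [-18, 103, -70, 84] [-20, 101, -71, 82]
[282, 151, 313, 154] [81, 110, 83, 40] [73, 105, 74, 38] [69, 103, 71, 37]
[361, 229, 373, 204] [-70, -84, -13, -105] [-73, -81, -18, -102] [-74, -80, -20, -100]
[359, 202, 280, 193] [-12, -74, -11, 102] [-17, -72, -16, 97] [-19, -71, -18, 96]
[358, 188, 361, 166] [19, -68, 70, -68] [12, -66, 62, -66] [10, -65, 58, -66]
[344, 124, 342, 139] [158, -19, 123, -19] [146, -19, 113, -19] [142, -19, 109, -19]
[324, 138, 326, 123] [121, 20, 155, 21] [111, 18, 144, 19] [107, 18, 140, 19]
[291, 221, 273, 219] [-71, 71, -71, 110] [-74, 68, -74, 106] [-76, 67, -75, 104]
[287, 237, 354, 245] [-107, 76, -107, -74] [-109, 72, -109, -72] [-109, 71, -109, -71]
[289, 164, 281, 180] [54, 90, 16, 103] [46, 86, 10, 99] [43, 85, 7, 97]
[353, 227, 356, 204] [-68, -66, -17, -66] [-71, -64, -22, -64] [-72, -63, -24, -64]
[361, 204, 358, 228] [-16, -79, -69, -78] [-21, -76, -72, -76
[... 1221 characters left out ...]
116, -72, -139, -9]
[277, 164, 287, 153] [52, 116, 78, 98] [45, 111, 69, 94] [42, 109, 66, 92]
[322, 254, 307, 251] [-135, -6, -132, 29] [-136, -7, -133, 27] [-136, -7, -133, 26]
[328, 122, 343, 124] [158, 16, 158, -18] [146, 15, 147, -18] [142, 14, 142, -18]
[357, 162, 304, 155] [77, -58, 77, 59] [69, -57, 69, 56] [65, -56, 66, 55]
[327, 135, 339, 136] [129, 15, 129, -13] [119, 14, 119, -13] [115, 13, 115, -13]
[326, 155, 342, 157] [83, 12, 83, -24] [75, 11, 75, -24] [71, 11, 71, -24]
[388, 155, 371, 152] [100, -125, 101, -86] [90, -121, 92, -83] [87, -120, 88, -82]
[376, 239, 359, 237] [-89, -119, -88, -83] [-92, -115, -91, -80] [-92, -114, -92, -80]
post [0.53257592 0.05339147 0.205     ]
```

View pics/top2.png

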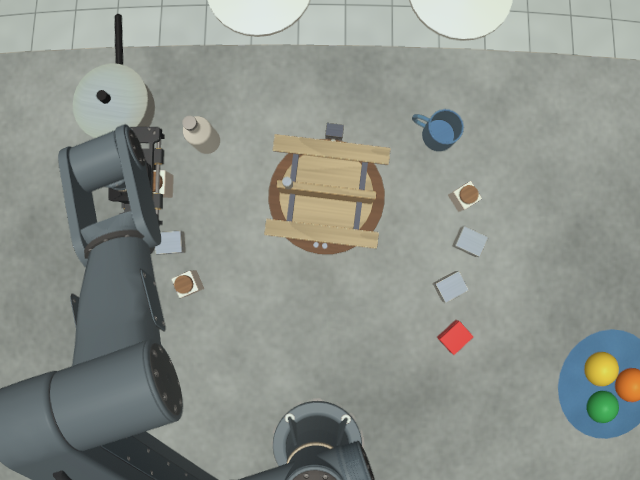

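The top view confirms the low ledge faces the robot and the roller block at (335,130) sits in line with the stand's x axis. Low ledge edges fall at 71 and 107 mm, as described. Next I carry jar 1 across.

```bash

(python3 -m creep '[{"translation":[-32,-7,0],"roll":0,"gripper":40},{"translation":[-64,-14,0],"roll":0,"gripper":40},{"translation":[-96,-20,0],"roll":0,"gripper":40},{"translation":[-128,-27,0],"roll":0,"gripper":40},{"translation":[-160,-34,0],"roll":0,"gripper":40}]'
python3 -m creep '[{"translation":[-32,-7,0],"roll":0,"gripper":40},{"translation":[-64,-14,0],"roll":0,"gripper":40},{"translation":[-96,-20,0],"roll":0,"gripper":40},{"translation":[-128,-27,0],"roll":0,"gripper":40},{"translation":[-160,-34,0],"roll":0,"gripper":40}]'
python3 -m creep '[{"translation":[-32,-7,0],"roll":0,"gripper":40},{"translation":[-64,-17,0],"roll":0,"gripper":40},{"translation":[-96,-27,0],"roll":0,"gripper":40},{"translation":[-110,-33,0],"roll":3,"gripper":40},{"translation":[-110,-33,0],"roll":6.3,"gripper":40}]'
python3 -m creep '[{"translation":[0,0,0],"roll":0,"gripper":40},{"translation":[0,0,0],"roll":0,"gripper":40},{"translation":[0,0,0],"roll":0,"gripper":40},{"translation":[0,0,0],"roll":0,"gripper":40}]'
)|grep 'posi\|ft'
python3 st.py 480.7 -94 140 84; 
```

```text
position: [0.5415, 0.1738, 0.2214]
ft_force: [0.7, -0.1, -1.3]
position: [0.5084, 0.0141, 0.2219]
ft_force: [0.6, -0.4, -1.7]
position: [0.4757, -0.0975, 0.2219]
ft_force: [0.3, 0.2, -3.3]
position: [0.4781, -0.0942, 0.2238]
ft_force: [0.7, -0.1, 0.1]
t25.6 p [478.1 -94.2 223.8] psi 84.1 F [ 0.7 -0.1  0.1] w 47.8 gf 29.9 tz-1.000 q6 -0.32
row [ 0.4  2.7 83.8] roll 0.1
```

```bash

(python3 -m creep '[{"translation":[0.4,2.5,30],"roll":0,"gripper":40},{"translation":[0.4,2.5,60],"roll":0,"gripper":40},{"translation":[0.4,2.5,76],"roll":0,"gripper":40},{"translation":[0.4,2.5,76],"roll":0,"gripper":40},{"translation":[0.4,2.5,76],"roll":0,"gripper":40}]'
python3 -m creep '[{"translation":[0,0,0],"roll":0,"gripper":40},{"translation":[0,0,0],"roll":0,"gripper":40}]')|grep 'posi\|ft'
python3 st.py 480.7 -94 139 84; 
```

```text
position: [0.4806, -0.0941, 0.1479]
ft_force: [-0.4, 0.5, -1.7]
position: [0.4821, -0.0951, 0.1498]
ft_force: [0.4, -0.4, -1.0]
t26.2 p [482.1 -95.1 149.8] psi 84.0 F [ 0.4 -0.4 -1. ] w 47.7 gf 29.9 tz-1.000 q6 -0.32
row [ 0.9 -1.5 10.8] roll 0.0
```

```bash

(python3 -m creep '[{"translation":[0,-1,4],"roll":0,"gripper":40},{"translation":[0,-1,8],"roll":0,"gripper":40},{"translation":[0,-1,8],"roll":0,"gripper":40},{"translation":[0,-1,8],"roll":0,"gripper":40}]'
python3 -m creep '[{"translation":[0,0,1.5],"roll":0,"gripper":40},{"translation":[0,0,1.5],"roll":0,"gripper":40}]'
python3 -m creep '[{"translation":[0,0,1.5],"roll":0,"gripper":40},{"translation":[0,0,1.5],"roll":0,"gripper":40}]'
python3 -m creep '[{"translation":[0,0,1],"roll":0,"gripper":40},{"translation":[0,0,1],"roll":0,"gripper":40}]')|grep 'posi\|ft'
python3 st.py 480.7 -94 138.5 84; 
```

```text
position: [0.4798, -0.0947, 0.1406]
ft_force: [-0.0, 0.3, -1.1]
position: [0.4799, -0.0948, 0.1389]
ft_force: [-0.4, -0.4, -1.4]
position: [0.4805, -0.0953, 0.1383]
ft_force: [-1.1, -0.4, 4.3]
position: [0.4809, -0.0957, 0.1383]
ft_force: [-1.5, -1.4, 11.6]
t27.0 p [480.9 -95.7 138.3] psi 84.1 F [-1.5 -1.4 11.6] w 48.0 gf 29.9 tz-1.000 q6 -0.32
row [ 1.7 -0.4 -0.2] roll 0.1
```

```bash

(python3 -m creep '[{"translation":[0,0,-2],"roll":0,"gripper":47},{"translation":[0,0,-2],"roll":0,"gripper":52},{"translation":[0,0,-2],"roll":0,"gripper":56},{"translation":[0,0,-2],"roll":0,"gripper":64},{"translation":[0,0,-2],"roll":0,"gripper":66}]'
python3 -m creep '[{"translation":[0,0,-2],"roll":0,"gripper":66},{"translation":[0,0,-20],"roll":0,"gripper":66},{"translation":[0,0,-50],"roll":0,"gripper":66},{"translation":[0,0,-90],"roll":0,"gripper":70},{"translation":[0,0,-90],"roll":0,"gripper":70}]'
python3 -m creep '[{"translation":[0,0,0],"roll":-6,"gripper":70},{"translation":[0,0,0],"roll":-6,"gripper":70},{"translation":[0,0,0],"roll":-6,"gripper":70}]')|grep 'posi\|ft'
python3 st.py 372.5 304 228 90; python3 ang.py |grep '(-'
```

```text
position: [0.4799, -0.0947, 0.1383]
ft_force: [1.0, 0.2, -0.7]
position: [0.4839, -0.0963, 0.2345]
ft_force: [0.8, 0.2, -0.4]
position: [0.4797, -0.0946, 0.2283]
ft_force: [0.3, -0.6, -0.1]
t28.1 p [479.7 -94.6 228.3] psi 89.9 F [ 0.3 -0.6 -0.1] w 69.5 gf 0.0 tz-1.000 q6 -0.42
row [ 398.4 -108.     0.4] roll -0.1
(-0.095, 53, [357, 161, 304, 156])
(-0.0982, 57, [292, 189, 348, 195])
(-0.0937, 49, [346, 200, 297, 195])
(-0.0866, 50, [282, 237, 332, 242])
```

```bash

(python3 -m creep '[{"translation":[30,-8,0],"roll":0,"gripper":75},{"translation":[60,-16,0],"roll":0,"gripper":75},{"translation":[90,-24,0],"roll":0,"gripper":75},{"translation":[120,-32,0],"roll":0,"gripper":75},{"translation":[150,-40,0],"roll":0,"gripper":75}]'
python3 -m creep '[{"translation":[30,-8,0],"roll":0,"gripper":75},{"translation":[60,-16,0],"roll":0,"gripper":75},{"translation":[90,-24,0],"roll":0,"gripper":75},{"translation":[120,-32,0],"roll":0,"gripper":75},{"translation":[150,-40,0],"roll":0,"gripper":75}]'
python3 -m creep '[{"translation":[30,-8,0],"roll":-6,"gripper":75},{"translation":[60,-16,30],"roll":-12,"gripper":75},{"translation":[90,-24,60],"roll":-18,"gripper":75},{"translation":[98.5,-27,90],"roll":-24.7,"gripper":75},{"translation":[98.5,-27,90],"roll":-24.7,"gripper":75}]'
python3 -m creep '[{"translation":[0,0,0],"roll":0,"gripper":75},{"translation":[0,0,0],"roll":0,"gripper":75},{"translation":[0,0,0],"roll":0,"gripper":75},{"translation":[0,0,0],"roll":0,"gripper":75}]'
)|grep 'posi'
python3 st.py 372.8 304 50 114.7
```

```text
position: [0.439, 0.0564, 0.2278]
position: [0.399, 0.2066, 0.2279]
position: [0.3684, 0.304, 0.1331]
position: [0.3744, 0.3034, 0.1402]
t29.8 p [374.4 303.4 140.2] psi 114.5 F [-1.4 -0.8  0.3] w 74.8 gf 0.0 tz-1.000 q6 0.02
row [ 1.2 -1.5 90.2] roll -0.2
```

```bash

(python3 -m creep '[{"translation":[1,-1.5,20],"roll":0,"gripper":75},{"translation":[1,-1.5,50],"roll":0,"gripper":75},{"translation":[1,-1.5,88],"roll":0,"gripper":75},{"translation":[1,-1.5,88],"roll":0,"gripper":75},{"translation":[1,-1.5,88],"roll":0,"gripper":60}]' 30
python3 -m creep '[{"translation":[0,0,0],"roll":0,"gripper":40},{"translation":[0,0,0],"roll":0,"gripper":40},{"translation":[0,0,0],"roll":0,"gripper":40},{"translation":[0,0,0],"roll":0,"gripper":40},{"translation":[0,0,0],"roll":0,"gripper":40}]'
python3 -m creep '[{"translation":[0,0,0],"roll":0,"gripper":40},{"translation":[0,0,0],"roll":0,"gripper":40},{"translation":[0,0,0],"roll":0,"gripper":40}]'
)|grep 'posi\|grip'
python3 st.py 372.8 304 50 114.7
(python3 -m creep '[{"translation":[0,0,-40],"roll":0,"gripper":40},{"translation":[0,0,-80],"roll":7,"gripper":40},{"translation":[0,0,-120],"roll":14,"gripper":40},{"translation":[0,0,-160],"roll":21,"gripper":40},{"translation":[0,0,-170],"roll":24.5,"gripper":40}]'
python3 -m creep '[{"translation":[0,0,0],"roll":0,"gripper":40},{"translation":[0,0,0],"roll":0,"gripper":40},{"translation":[0,0,0],"roll":0,"gripper":40}]'
)|grep 'posi\|grip'
python3 st.py 486.7 -38.7 228 90
```

```text
position: [0.3705, 0.303, 0.0498]
grip_width: 0.0725
grip_force: 0.0
position: [0.3722, 0.3046, 0.0527]
grip_width: 0.0477
grip_force: 30.0
position: [0.3722, 0.3046, 0.0527]
grip_width: 0.0479
grip_force: 30.0
t30.8 p [372.2 304.6  52.7] psi 114.7 F [-0.5 -1.4 10.2] w 47.9 gf 30.0 tz-1.000 q6 0.02
row [-0.8  0.3  2.7] roll 0.0
position: [0.3735, 0.3055, 0.2268]
grip_width: 0.0479
grip_force: 30.0
position: [0.3696, 0.3033, 0.2194]
grip_width: 0.0478
grip_force: 30.0
t31.5 p [369.6 303.3 219.4] psi 90.3 F [-0.3  0.8 -2.9] w 47.8 gf 30.0 tz-1.000 q6 0.45
row [-342.6  115.3   -8.4] roll 0.3
```

```bash

(python3 -m creep '[{"translation":[-30,10,0],"roll":0,"gripper":40},{"translation":[-60,20,0],"roll":0,"gripper":40},{"translation":[-90,30,0],"roll":0,"gripper":40},{"translation":[-120,40,0],"roll":0,"gripper":40},{"translation":[-150,50,0],"roll":0,"gripper":40}]'
python3 -m creep '[{"translation":[-30,10,0],"roll":0,"gripper":40},{"translation":[-60,20,0],"roll":0,"gripper":40},{"translation":[-90,30,0],"roll":0,"gripper":40},{"translation":[-120,40,0],"roll":0,"gripper":40},{"translation":[-150,50,0],"roll":0,"gripper":40}]'
python3 -m creep '[{"translation":[-30,10,0],"roll":3,"gripper":40},{"translation":[-42.6,15.3,0],"roll":6.3,"gripper":40},{"translation":[-42.6,15.3,0],"roll":6.3,"gripper":40},{"translation":[-42.6,15.3,30],"roll":6.3,"gripper":40},{"translation":[-42.6,15.3,60],"roll":6.3,"gripper":40}]'
python3 -m creep '[{"translation":[0,0,0],"roll":0,"gripper":40},{"translation":[0,0,0],"roll":0,"gripper":40},{"translation":[0,0,0],"roll":0,"gripper":40},{"translation":[0,0,0],"roll":0,"gripper":40}]'
)|grep 'posi\|ft_f'
python3 st.py 486.7 -38.7 135 84; python3 ang.py|grep '(-'
```

```text
position: [0.4203, 0.1527, 0.2185]
ft_force: [0.7, 0.8, -2.7]
position: [0.4709, 0.0031, 0.2183]
ft_force: [-0.3, -0.3, -3.4]
position: [0.4877, -0.0381, 0.1596]
ft_force: [0.4, -0.1, -3.7]
position: [0.4884, -0.0379, 0.1616]
ft_force: [-0.7, -0.3, -2.4]
t33.1 p [488.4 -37.9 161.6] psi 84.0 F [-0.7 -0.3 -2.4] w 48.1 gf 30.0 tz-1.000 q6 -0.20
row [-0.9 -1.7 26.6] roll -0.0
(-0.0954, 53, [357, 161, 304, 156])
```

```bash

(python3 -m creep '[{"translation":[-1,-1.5,13],"roll":0,"gripper":40},{"translation":[-1,-1.5,26],"roll":0,"gripper":40},{"translation":[-1,-1.5,26],"roll":0,"gripper":40},{"translation":[-1,-1.5,26],"roll":0,"gripper":40}]'
python3 -m creep '[{"translation":[0,0,1.5],"roll":0,"gripper":40},{"translation":[0,0,1.5],"roll":0,"gripper":40}]'
python3 -m creep '[{"translation":[0,0,1.5],"roll":0,"gripper":40},{"translation":[0,0,1.5],"roll":0,"gripper":40}]'
)|grep 'posi\|ft'
python3 st.py
```

```text
position: [0.4863, -0.0389, 0.1353]
ft_force: [0.6, 0.9, -2.5]
position: [0.4868, -0.0391, 0.1339]
ft_force: [0.6, -0.7, -2.3]
position: [0.4868, -0.0393, 0.1327]
ft_force: [-0.5, -0.7, 3.1]
t33.8 p [486.8 -39.3 132.7] psi 83.9 F [-0.5 -0.7  3.1] w 47.6 gf 30.0 tz-1.000 q6 -0.20
```

```bash

(python3 -m creep '[{"translation":[0,0,-1],"roll":0,"gripper":47},{"translation":[0,0,-1],"roll":0,"gripper":52},{"translation":[0,0,-1],"roll":0,"gripper":56},{"translation":[0,0,-1],"roll":0,"gripper":64},{"translation":[0,0,-1],"roll":0,"gripper":66}]'
python3 -m creep '[{"translation":[0,0,-1],"roll":0,"gripper":66},{"translation":[0,0,-20],"roll":0,"gripper":66},{"translation":[0,0,-50],"roll":0,"gripper":66},{"translation":[0,0,-90],"roll":-3,"gripper":70},{"translation":[0,0,-95],"roll":-6,"gripper":70}]'
python3 -m creep '[{"translation":[-30,10,0],"roll":0,"gripper":75},{"translation":[-60,20,0],"roll":0,"gripper":75},{"translation":[-90,30,0],"roll":0,"gripper":75},{"translation":[-120,40,0],"roll":0,"gripper":75},{"translation":[-145,48,0],"roll":0,"gripper":75}]'
python3 -m creep '[{"translation":[-30,10,0],"roll":7,"gripper":75},{"translation":[-60,20,0],"roll":14,"gripper":75},{"translation":[-90,30,0],"roll":21,"gripper":75},{"translation":[-120,40,0],"roll":28,"gripper":75},{"translation":[-144,48,0],"roll":35,"gripper":75}]'
python3 -m creep '[{"translation":[0,0,0],"roll":7,"gripper":75},{"translation":[0,0,0],"roll":14,"gripper":75},{"translation":[0,0,0],"roll":22,"gripper":75},{"translation":[0,0,0],"roll":22,"gripper":75},{"translation":[0,0,0],"roll":22,"gripper":75}]'
)|grep 'posi\|ft'
python3 st.py 582.8 -327.8 50 33.1; python3 ang.py|grep '(-'
```

```text
position: [0.4863, -0.039, 0.1326]
ft_force: [-0.6, 0.3, 0.9]
position: [0.4894, -0.0399, 0.2329]
ft_force: [1.1, -0.0, -0.2]
position: [0.5345, -0.1862, 0.2277]
ft_force: [0.2, -0.8, -0.2]
position: [0.582, -0.3306, 0.2273]
ft_force: [0.6, -0.4, 0.1]
position: [0.5814, -0.328, 0.2273]
ft_force: [-0.3, -0.2, -0.1]
t35.9 p [ 581.4 -328.   227.3] psi 33.0 F [-0.3 -0.2 -0.1] w 75.0 gf 0.0 tz-1.000 q6 0.31
row [  1.3   0.7 177.3] roll -0.1
(-0.0946, 53, [357, 161, 304, 156])
(-0.0899, 82, [292, 189, 373, 198])
(-0.0968, 81, [359, 202, 279, 193])
```

```bash

(python3 -m creep '[{"translation":[1,1,40],"roll":0,"gripper":75},{"translation":[1,1,80],"roll":0,"gripper":75},{"translation":[1,1,110],"roll":0,"gripper":75},{"translation":[1,1,140],"roll":0,"gripper":75},{"translation":[1,1,175],"roll":0,"gripper":75}]' 30
python3 -m creep '[{"translation":[0,0,0],"roll":0,"gripper":75},{"translation":[0,0,0],"roll":0,"gripper":75},{"translation":[0,0,0],"roll":0,"gripper":60},{"translation":[0,0,0],"roll":0,"gripper":40},{"translation":[0,0,0],"roll":0,"gripper":40}]'
python3 -m creep '[{"translation":[0,0,0],"roll":0,"gripper":40},{"translation":[0,0,0],"roll":0,"gripper":40},{"translation":[0,0,0],"roll":0,"gripper":40},{"translation":[0,0,0],"roll":0,"gripper":40},{"translation":[0,0,0],"roll":0,"gripper":40}]'
)|grep 'posi\|grip'
python3 st.py
(python3 -m creep '[{"translation":[0,0,-40],"roll":0,"gripper":40},{"translation":[0,0,-80],"roll":0,"gripper":40},{"translation":[0,0,-120],"roll":-7,"gripper":40},{"translation":[0,0,-160],"roll":-14,"gripper":40},{"translation":[0,0,-170],"roll":-21,"gripper":40}]'
python3 -m creep '[{"translation":[0,0,0],"roll":-7,"gripper":40},{"translation":[0,0,0],"roll":-14,"gripper":40},{"translation":[0,0,0],"roll":-21,"gripper":40},{"translation":[0,0,0],"roll":-28,"gripper":40},{"translation":[0,0,0],"roll":-35,"gripper":40}]'
python3 -m creep '[{"translation":[0,0,0],"roll":-1,"gripper":40},{"translation":[0,0,0],"roll":-1,"gripper":40},{"translation":[0,0,0],"roll":-1,"gripper":40}]'
)|grep 'posi\|grip'
python3 st.py 492.6 18 228 90
```

```text
position: [0.5836, -0.3287, 0.0522]
grip_width: 0.0751
grip_force: 0.0
position: [0.5846, -0.3296, 0.0556]
grip_width: 0.0624
grip_force: 0.0
position: [0.5835, -0.3288, 0.0541]
grip_width: 0.0479
grip_force: 30.0
t37.2 p [ 583.5 -328.8   54.1] psi 32.9 F [-0.5  1.8  5.8] w 47.9 gf 30.0 tz-1.000 q6 0.32
position: [0.5857, -0.3304, 0.2297]
grip_width: 0.0479
grip_force: 30.0
position: [0.5822, -0.3278, 0.2215]
grip_width: 0.0477
grip_force: 30.0
position: [0.5827, -0.3282, 0.222]
grip_width: 0.0482
grip_force: 30.0
t38.3 p [ 582.7 -328.2  222. ] psi 89.8 F [ 0.5  0.8 -3. ] w 48.2 gf 30.0 tz-1.000 q6 -0.68
row [345.8 -91.5  -5.7] roll -0.2
```

```bash

(python3 -m creep '[{"translation":[0,0,-40],"roll":0,"gripper":40},{"translation":[30,-8,-40],"roll":0,"gripper":40},{"translation":[60,-16,-40],"roll":0,"gripper":40},{"translation":[90,-24,-40],"roll":0,"gripper":40},{"translation":[120,-32,-40],"roll":0,"gripper":40}]'
python3 -m creep '[{"translation":[30,-8,0],"roll":0,"gripper":40},{"translation":[60,-16,0],"roll":0,"gripper":40},{"translation":[90,-24,0],"roll":0,"gripper":40},{"translation":[120,-32,0],"roll":0,"gripper":40},{"translation":[150,-40,0],"roll":0,"gripper":40}]'
python3 -m creep '[{"translation":[30,-8,0],"roll":0,"gripper":40},{"translation":[60,-16,0],"roll":3,"gripper":40},{"translation":[75.8,-19.5,0],"roll":6,"gripper":40},{"translation":[75.8,-19.5,0],"roll":6,"gripper":40},{"translation":[75.8,-19.5,0],"roll":6,"gripper":40}]'
python3 -m creep '[{"translation":[0,0,0],"roll":0,"gripper":40},{"translation":[0,0,0],"roll":0,"gripper":40},{"translation":[0,0,0],"roll":0,"gripper":40}]'
)|grep 'posi\|ft_f'
python3 st.py 492.6 18 137 84; python3 ang.py|grep '(-'
```

```text
position: [0.5505, -0.2073, 0.2626]
ft_force: [0.5, 0.3, -2.6]
position: [0.5108, -0.057, 0.2627]
ft_force: [0.3, 0.5, -3.4]
position: [0.492, 0.0181, 0.2629]
ft_force: [0.7, -0.6, -3.2]
position: [0.4926, 0.0164, 0.2626]
ft_force: [0.5, 0.3, -3.3]
t39.8 p [492.6  16.4 262.6] psi 83.8 F [ 0.5  0.3 -3.3] w 47.6 gf 30.0 tz-1.000 q6 -0.09
row [  1.6  -0.2 125.6] roll -0.2
(-0.095, 54, [357, 161, 303, 156])
```

```bash

(python3 -m creep '[{"translation":[1.5,0,40],"roll":0,"gripper":40},{"translation":[1.5,0,80],"roll":0,"gripper":40},{"translation":[1.5,0,110],"roll":0,"gripper":40},{"translation":[1.5,0,122],"roll":0,"gripper":40},{"translation":[1.5,0,122],"roll":0,"gripper":40}]'
python3 -m creep '[{"translation":[0,0,0],"roll":0,"gripper":40},{"translation":[0,0,3],"roll":0,"gripper":40},{"translation":[0,0,3],"roll":0,"gripper":40}]'
python3 -m creep '[{"translation":[0,0,1.5],"roll":0,"gripper":40},{"translation":[0,0,1.5],"roll":0,"gripper":40}]'
python3 -m creep '[{"translation":[0,0,1.5],"roll":0,"gripper":40},{"translation":[0,0,1.5],"roll":0,"gripper":40}]'
)|grep 'posi\|ft'
python3 st.py
```

```text
position: [0.4902, 0.0186, 0.1374]
ft_force: [-0.1, 0.1, -2.4]
position: [0.4934, 0.0185, 0.1386]
ft_force: [0.2, 0.3, -3.9]
position: [0.4927, 0.0189, 0.1369]
ft_force: [0.5, 0.5, -3.2]
position: [0.4923, 0.019, 0.1348]
ft_force: [-0.5, 0.6, -3.7]
t40.8 p [492.3  19.  134.8] psi 83.9 F [-0.5  0.6 -3.7] w 47.5 gf 30.0 tz-1.000 q6 -0.08
```

```bash

(python3 -m creep '[{"translation":[0,0,1],"roll":0,"gripper":40},{"translation":[0,0,1],"roll":0,"gripper":40},{"translation":[0,0,1],"roll":0,"gripper":40}]'
python3 -m creep '[{"translation":[0,0,0],"roll":0,"gripper":47},{"translation":[0,0,0],"roll":0,"gripper":52},{"translation":[0,0,0],"roll":0,"gripper":56},{"translation":[0,0,0],"roll":0,"gripper":64},{"translation":[0,0,0],"roll":0,"gripper":66}]'
python3 -m creep '[{"translation":[0,0,-1],"roll":0,"gripper":66},{"translation":[0,0,-20],"roll":0,"gripper":66},{"translation":[0,0,-50],"roll":0,"gripper":66},{"translation":[0,0,-90],"roll":0,"gripper":66},{"translation":[0,0,-115],"roll":0,"gripper":60}]'
python3 -m creep '[{"translation":[0,0,0],"roll":0,"gripper":60},{"translation":[0,0,0],"roll":0,"gripper":60},{"translation":[0,0,0],"roll":0,"gripper":60}]'
)|grep 'posi\|ft'
python3 st.py 587.5 68.5 250 60; python3 ang.py|grep '(-'; python3 -c "
from h import *
im=viewer.camera('scene');a=cv2.resize(im[150:350,230:440],None,fx=2,fy=2);t=viewer.camera('top')[105:285,225:405];b=cv2.resize(t,None,fx=2,fy=2);o=np.zeros((400,790,3),np.uint8);o[:,:420]=a;o[:360,425:785]=b
cv2.imwrite('pics/j.png',o)"
```

```text
position: [0.4924, 0.019, 0.1341]
ft_force: [-1.5, -0.0, 3.1]
position: [0.4923, 0.0189, 0.1334]
ft_force: [0.1, 0.4, 0.2]
position: [0.4931, 0.0189, 0.2513]
ft_force: [1.3, 0.5, 0.3]
position: [0.4914, 0.0191, 0.2479]
ft_force: [-0.1, 0.4, 0.2]
t42.1 p [491.4  19.1 247.9] psi 83.9 F [-0.1  0.4  0.2] w 60.6 gf 0.0 tz-1.000 q6 -0.08
row [59.3 90.3 -2.2] roll 23.9
(-0.0943, 53, [357, 161, 304, 156])
(-0.0706, 45, [328, 193, 373, 197])
```

View pics/j.png

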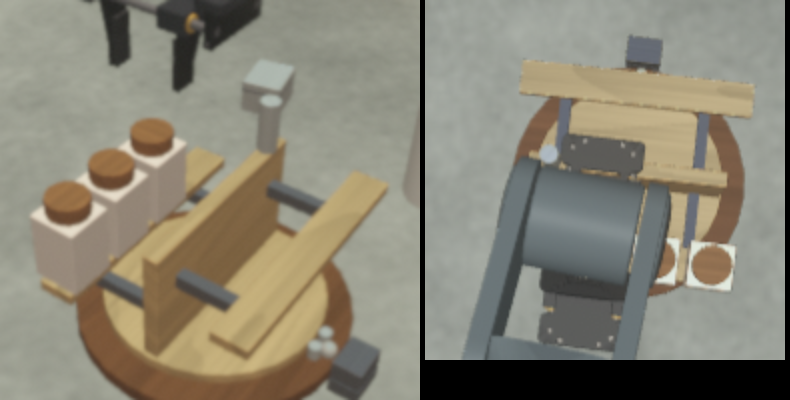

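All three jars stand upright on the low ledge, with lids at about (68,200), (111,168) and (152,136). The roller sits between the pins. Now I grasp the post for the half turn.

```bash

(python3 -m creep '[{"translation":[20,30,0],"roll":6,"gripper":60},{"translation":[40,60,0],"roll":12,"gripper":60},{"translation":[59.5,90.5,0],"roll":18,"gripper":60},{"translation":[59.5,90.5,0],"roll":24,"gripper":60},{"translation":[59.5,90.5,0],"roll":24,"gripper":60}]'
python3 -m creep '[{"translation":[0,0,0],"roll":0,"gripper":50},{"translation":[0,0,0],"roll":0,"gripper":50},{"translation":[0,0,0],"roll":0,"gripper":50}]'
)|grep 'posi\|ft'
python3 st.py 587.6 68.3 190 60
```

```text
position: [0.5893, 0.0693, 0.2465]
ft_force: [-1.4, -1.0, -0.6]
position: [0.5873, 0.0682, 0.2481]
ft_force: [-0.4, 0.3, -0.5]
t43.0 p [587.3  68.2 248.1] psi 60.0 F [-0.4  0.3 -0.5] w 51.6 gf 0.0 tz-1.000 q6 0.45
row [ 0.3  0.3 58.1] roll -0.0
```

```bash

(python3 -m creep '[{"translation":[0,0,20],"roll":0,"gripper":50},{"translation":[0,0,40],"roll":0,"gripper":50},{"translation":[0,0,58],"roll":0,"gripper":50},{"translation":[0,0,58],"roll":0,"gripper":50},{"translation":[0,0,58],"roll":0,"gripper":40}]' 20
python3 -m creep '[{"translation":[0,0,0],"roll":0,"gripper":10},{"translation":[0,0,0],"roll":0,"gripper":10},{"translation":[0,0,0],"roll":0,"gripper":10},{"translation":[0,0,0],"roll":0,"gripper":10},{"translation":[0,0,0],"roll":0,"gripper":10}]' 20
python3 -m creep '[{"translation":[0,0,0],"roll":0,"gripper":10},{"translation":[0,0,0],"roll":0,"gripper":10},{"translation":[0,0,0],"roll":0,"gripper":10}]' 20
)|grep 'posi\|ft\|grip'
python3 st.py 587.6 68.3 190 60
```

```text
position: [0.5874, 0.0682, 0.1901]
ft_force: [1.1, 1.2, 0.2]
grip_width: 0.0479
grip_force: 0.0
position: [0.5887, 0.0687, 0.1914]
ft_force: [0.1, 1.1, 4.5]
grip_width: 0.0194
grip_force: 20.0
position: [0.5887, 0.0687, 0.1913]
ft_force: [-1.7, 0.3, 6.2]
grip_width: 0.0191
grip_force: 20.0
t44.0 p [588.7  68.7 191.3] psi 59.9 F [-1.7  0.3  6.2] w 19.1 gf 20.0 tz-1.000 q6 0.45
row [-1.  -0.8  1.3] roll -0.1
```

```bash

(python3 -m creep '[{"translation":[-0.6,-1.3,0],"roll":-1,"gripper":10},{"translation":[-1.8,-3.8,0],"roll":-3,"gripper":10},{"translation":[-3.8,-7.4,0],"roll":-6,"gripper":10},{"translation":[-5.2,-9.9,0],"roll":-8,"gripper":10}]' 
python3 -m creep '[{"translation":[-2.4,-5,0],"roll":-4,"gripper":10},{"translation":[-5.2,-9.9,0],"roll":-8,"gripper":10},{"translation":[-8.4,-14.5,0],"roll":-12,"gripper":10},{"translation":[-11.8,-18.9,0],"roll":-16,"gripper":10},{"translation":[-15.5,-23,0],"roll":-20,"gripper":10}]' 
)|grep 'posi\|ft\|grip_f'
python3 st.py; python3 -c "
import numpy as np
for d in (8,28): t=np.radians(-5.4+d);print(580-80*np.sin(t),-11.3+80*np.cos(t))"
```

```text
position: [0.5776, 0.0691, 0.1914]
ft_force: [0.0, 0.9, 5.8]
grip_force: 20.0
position: [0.5504, 0.0635, 0.1913]
ft_force: [-2.2, 1.5, 5.7]
grip_force: 20.0
t44.8 p [550.4  63.5 191.3] psi 88.1 F [-2.2  1.5  5.7] w 19.2 gf 20.0 tz-1.000 q6 -0.05
576.3709609496597 68.61764558325719
549.2563741872157 62.55681736903847
```

```bash

(python3 -m creep '[{"translation":[-2.4,-5,0],"roll":-4,"gripper":10},{"translation":[-5.2,-9.9,0],"roll":-8,"gripper":10},{"translation":[-8.4,-14.5,0],"roll":-12,"gripper":10},{"translation":[-11.8,-18.9,0],"roll":-16,"gripper":10},{"translation":[-15.5,-23,0],"roll":-20,"gripper":10}]' 
python3 -m creep '[{"translation":[-2.4,-5,0],"roll":-4,"gripper":10},{"translation":[-5.2,-9.9,0],"roll":-8,"gripper":10},{"translation":[-8.4,-14.5,0],"roll":-12,"gripper":10},{"translation":[-11.8,-18.9,0],"roll":-16,"gripper":10},{"translation":[-15.5,-23,0],"roll":-20,"gripper":10}]' 
python3 -m creep '[{"translation":[-2.4,-5,0],"roll":-4,"gripper":10},{"translation":[-5.2,-9.9,0],"roll":-8,"gripper":10},{"translation":[-8.4,-14.5,0],"roll":-12,"gripper":10},{"translation":[-11.8,-18.9,0],"roll":-16,"gripper":10},{"translation":[-15.5,-23,0],"roll":-20,"gripper":10}]' 
)|grep 'posi\|ft\|grip_f'
python3 st.py; python3 -c "
import numpy as np
for d in (48,68,88,108,128,148): t=np.radians(-5.4+d);print(580-80*np.sin(t),-11.3+80*np.cos(t))"
```

```text
position: [0.5265, 0.0487, 0.1913]
ft_force: [-2.2, 0.7, 7.9]
grip_force: 20.0
position: [0.5091, 0.0267, 0.1913]
ft_force: [-2.0, 0.4, 8.5]
grip_force: 20.0
position: [0.5002, 0.0001, 0.1913]
ft_force: [-2.8, -0.0, 8.9]
grip_force: 20.0
t46.0 p [5.002e+02 1.000e-01 1.913e+02] psi 148.1 F [-2.8 -0.   8.9] w 19.5 gf 20.0 tz-1.000 q6 -1.24
525.8499224253871 47.58776696957875
508.9747691890879 25.515982782708132
500.66630700935275 -0.9963522737949759
501.9266590449002 -28.751459311723387
512.6038082394282 -54.40166280054905
531.4099328221371 -74.85316964283344
```

```bash

(python3 -m creep '[{"translation":[-2.4,-5,0],"roll":-4,"gripper":10},{"translation":[-5.2,-9.9,0],"roll":-8,"gripper":10},{"translation":[-8.4,-14.5,0],"roll":-12,"gripper":10},{"translation":[-11.8,-18.9,0],"roll":-16,"gripper":10},{"translation":[-15.5,-23,0],"roll":-20,"gripper":10}]' 
python3 -m creep '[{"translation":[-2.4,-5,0],"roll":-4,"gripper":10},{"translation":[-5.2,-9.9,0],"roll":-8,"gripper":10},{"translation":[-8.4,-14.5,0],"roll":-12,"gripper":10},{"translation":[-11.8,-18.9,0],"roll":-16,"gripper":10},{"translation":[-15.5,-23,0],"roll":-20,"gripper":10}]' 
python3 -m creep '[{"translation":[-2.4,-5,0],"roll":-4,"gripper":10},{"translation":[-5.2,-9.9,0],"roll":-8,"gripper":10},{"translation":[-8.4,-14.5,0],"roll":-12,"gripper":10},{"translation":[-11.8,-18.9,0],"roll":-16,"gripper":10},{"translation":[-15.5,-23,0],"roll":-20,"gripper":10}]' 
)|grep 'posi\|ft\|grip_f'
python3 st.py; python3 - <<'E'
import numpy as np
from h import *
s=telemetry.get_obs();p=np.array(s["position"])[:2]*1000;M=R.from_quat(s["tool_rot"]).as_matrix()[:2,:2]
t0=np.arctan2(-(p[0]-580),p[1]+11.3);print("theta",t0)
for t in (2.6,2.7,2.8,2.85,2.9,2.95,3.0,3.03,3.06,3.1):
    q=np.array([580-80.5*np.sin(t),-11.3+80.5*np.cos(t)]);print(t,q.round(1),(M.T@(q-p)).round(1))
E
```

```text
position: [0.501, -0.028, 0.1913]
ft_force: [-3.7, -1.7, 9.1]
grip_force: 20.0
position: [0.5114, -0.0543, 0.1913]
ft_force: [-4.2, -3.4, 8.0]
grip_force: 20.0
position: [0.5303, -0.0755, 0.1913]
ft_force: [-3.5, -2.5, 6.3]
grip_force: 20.0
t47.3 p [530.3 -75.5 191.3] psi -151.8 F [-3.5 -2.5  6.3] w 18.9 gf 20.0 tz-1.000 q6 -2.41
theta 2.4830041679235966
2.6 [538.5 -80.3] [-4.9 -8.1]
2.7 [545.6 -84.1] [ -9.4 -14.8]
2.8 [553.  -87.1] [-14.5 -21. ]
2.85 [556.9 -88.4] [-17.3 -23.9]
2.9 [560.7 -89.5] [-20.2 -26.7]
2.95 [564.7 -90.3] [-23.3 -29.3]
3.0 [568.6 -91. ] [-26.4 -31.8]
3.03 [571.  -91.3] [-28.4 -33.2]
3.06 [573.4 -91.5] [-30.4 -34.5]
3.1 [576.7 -91.7] [-33.2 -36.2]
```

```bash

(python3 -m creep '[{"translation":[-4.9,-8.1,0],"roll":-5,"gripper":10},{"translation":[-9.4,-14.8,0],"roll":-10,"gripper":10},{"translation":[-14.5,-21,0],"roll":-14,"gripper":10},{"translation":[-14.5,-21,0],"roll":-14,"gripper":10}]' 
)|grep 'posi\|ft\|grip_f'
python3 st.py; python3 - <<'E'
import numpy as np
from h import *
s=telemetry.get_obs();p=np.array(s["position"])[:2]*1000;M=R.from_quat(s["tool_rot"]).as_matrix()[:2,:2]
t0=np.arctan2(-(p[0]-580),p[1]+11.3);print("theta",t0)
for t in (2.825,2.85,2.875,2.9,2.925,2.95,2.975,3.0,3.025,3.05,3.075):
    q=np.array([580-80.3*np.sin(t),-11.3+80.3*np.cos(t)]);print(t,q.round(1),(M.T@(q-p)).round(1))
E
python3 ang.py
```

```text
position: [0.5548, -0.0879, 0.1913]
ft_force: [-2.2, -5.5, 6.6]
grip_force: 20.0
t47.6 p [554.8 -87.9 191.3] psi -137.9 F [-2.2 -5.5  6.6] w 19.1 gf 20.0 tz-1.000 q6 -2.66
theta 2.8230359525422495
2.825 [555.  -87.6] [-0.3  0. ]
2.85 [556.9 -88.2] [-1.4 -1.7]
2.875 [558.8 -88.8] [-2.4 -3.4]
2.9 [560.8 -89.3] [-3.5 -5.1]
2.925 [562.7 -89.7] [-4.7 -6.7]
2.95 [564.7 -90.1] [-5.9 -8.4]
2.975 [566.7 -90.5] [ -7.1 -10. ]
3.0 [568.7 -90.8] [ -8.3 -11.5]
3.025 [570.7 -91.1] [ -9.6 -13. ]
3.05 [572.7 -91.3] [-11.  -14.5]
3.075 [574.7 -91.4] [-12.4 -16. ]
(1.2631, 90, [407, 169, 379, 255])
(-0.3221, 53, [278, 176, 328, 194])
(1.2307, 64, [418, 176, 396, 236])
(1.2076, 69, [330, 216, 355, 152])
```

```bash

(python3 -m creep '[{"translation":[-1.2,-1.7,0],"roll":0,"gripper":10},{"translation":[-2.3,-3.4,0],"roll":0,"gripper":10}]' 
python3 -m creep '[{"translation":[-1.1,-1.7,0],"roll":0,"gripper":10}]' 
python3 -m creep '[{"translation":[-1.2,-1.6,0],"roll":0,"gripper":10}]' 
python3 -m creep '[{"translation":[-1.2,-1.6,0],"roll":0,"gripper":10}]' 
python3 -m creep '[{"translation":[-1.2,-1.6,0],"roll":0,"gripper":10}]' 
python3 -m creep '[{"translation":[-1.2,-1.6,0],"roll":0,"gripper":10}]' 
python3 -m creep '[{"translation":[-1.2,-1.6,0],"roll":0,"gripper":10}]' 
)|grep 'posi\|ft'|paste - -
python3 st.py;python3 ang.py
```

```text
position: [0.556, -0.0881, 0.1913]	ft_force: [-5.0, -4.8, 8.2]
position: [0.5579, -0.0885, 0.1913]	ft_force: [-5.1, -5.2, 8.1]
position: [0.5599, -0.0888, 0.1913]	ft_force: [-5.4, -5.3, 7.4]
position: [0.562, -0.0892, 0.1913]	ft_force: [-4.1, -3.1, 7.5]
position: [0.564, -0.0895, 0.1913]	ft_force: [-3.3, -3.3, 8.1]
position: [0.566, -0.0897, 0.1913]	ft_force: [-4.5, -1.5, 7.5]
position: [0.568, -0.0899, 0.1913]	ft_force: [-3.3, -1.6, 8.6]
t48.4 p [568.  -89.9 191.3] psi -138.0 F [-3.3 -1.6  8.6] w 19.3 gf 20.0 tz-1.000 q6 -2.65
(1.2626, 84, [409, 159, 383, 239])
(-0.1672, 51, [277, 184, 327, 193])
(1.2645, 54, [410, 191, 393, 243])
(1.2124, 68, [331, 208, 356, 145])
```

```bash

(python3 -m creep '[{"translation":[-1.3,-1.5,0],"roll":0,"gripper":10}]' 
python3 -m creep '[{"translation":[-1.3,-1.5,0],"roll":0,"gripper":10}]' 
python3 -m creep '[{"translation":[-1.3,-1.5,0],"roll":0,"gripper":10}]' 
python3 -m creep '[{"translation":[-1.4,-1.5,0],"roll":0,"gripper":10}]' 
python3 -m creep '[{"translation":[-1.4,-1.5,0],"roll":0,"gripper":10}]' 
python3 -m creep '[{"translation":[-1.4,-1.4,0],"roll":0,"gripper":10}]' 
)|grep 'posi\|ft'|paste - -
python3 st.py;python3 ang.py|grep '(-'
```

```text
position: [0.5697, -0.09, 0.1913]	ft_force: [-5.5, -3.1, 8.9]
position: [0.5718, -0.0901, 0.1913]	ft_force: [-3.7, -2.4, 8.6]
position: [0.5738, -0.0902, 0.1913]	ft_force: [-3.6, -1.4, 8.5]
position: [0.5759, -0.0902, 0.1913]	ft_force: [-4.4, -1.4, 7.8]
position: [0.5779, -0.0902, 0.1913]	ft_force: [-3.8, -1.5, 8.4]
position: [0.5783, -0.0901, 0.1913]	ft_force: [-10.5, -2.5, 14.1]
t48.9 p [578.3 -90.1 191.3] psi -138.0 F [-10.5  -2.5  14.1] w 19.0 gf 20.0 tz-1.000 q6 -2.65
(-0.0499, 49, [277, 189, 326, 192])
```

```bash

(python3 -m creep '[{"translation":[1.4,1.5,0],"roll":0,"gripper":10},{"translation":[2.8,3,0],"roll":0,"gripper":10},{"translation":[4.2,4.5,0],"roll":0,"gripper":10},{"translation":[4.2,4.5,0],"roll":0,"gripper":10},{"translation":[4.2,4.5,0],"roll":0,"gripper":10}]' 
)|grep 'posi\|ft'|paste - -
python3 st.py;python3 ang.py|grep '(-'
```

```text
position: [0.5758, -0.09, 0.1913]	ft_force: [0.5, -1.2, 5.9]
t49.4 p [575.8 -90.  191.3] psi -138.2 F [ 0.5 -1.2  5.9] w 19.4 gf 20.0 tz-1.000 q6 -2.65
(-0.0795, 49, [277, 188, 326, 192])
```

```bash

(python3 -m creep '[{"translation":[1.7,1.8,0],"roll":0,"gripper":10},{"translation":[1.7,1.8,0],"roll":0,"gripper":10},{"translation":[1.7,1.8,0],"roll":0,"gripper":10}]' 
)|grep 'posi\|ft'|paste - -
python3 ang.py|grep '(-'
(python3 -m creep '[{"translation":[0,0,0],"roll":0,"gripper":30},{"translation":[0,0,0],"roll":0,"gripper":60},{"translation":[0,0,0],"roll":0,"gripper":60},{"translation":[0,0,0],"roll":0,"gripper":60},{"translation":[0,0,0],"roll":0,"gripper":60}]' 
)|grep 'posi\|ft'|paste - -
python3 st.py;python3 ang.py|grep '(-'
```

```text
position: [0.5738, -0.0899, 0.1913]	ft_force: [2.5, -1.9, 5.6]
(-0.1032, 50, [277, 187, 327, 193])
position: [0.5716, -0.0889, 0.1898]	ft_force: [-0.4, -0.8, 1.0]
t50.1 p [571.6 -88.9 189.8] psi -138.1 F [-0.4 -0.8  1. ] w 44.9 gf 0.0 tz-1.000 q6 -2.65
(-0.1045, 50, [277, 187, 327, 193])
```

```bash

(python3 -m creep '[{"translation":[0,0,-20],"roll":0,"gripper":75},{"translation":[0,0,-50],"roll":0,"gripper":75},{"translation":[0,0,-75],"roll":7,"gripper":75},{"translation":[0,0,-75],"roll":14,"gripper":75},{"translation":[0,0,-75],"roll":21,"gripper":75}]' 
python3 -m creep '[{"translation":[0,0,0],"roll":7,"gripper":75},{"translation":[0,0,0],"roll":14,"gripper":75},{"translation":[0,0,0],"roll":21,"gripper":75},{"translation":[0,0,0],"roll":28,"gripper":75},{"translation":[0,0,0],"roll":35,"gripper":75}]' 
python3 -m creep '[{"translation":[0,0,0],"roll":7,"gripper":75},{"translation":[0,0,0],"roll":14,"gripper":75},{"translation":[0,0,0],"roll":21,"gripper":75},{"translation":[0,0,0],"roll":28,"gripper":75},{"translation":[0,0,0],"roll":35,"gripper":75}]' 
python3 -m creep '[{"translation":[0,0,0],"roll":7,"gripper":75},{"translation":[0,0,0],"roll":14,"gripper":75},{"translation":[0,0,0],"roll":21,"gripper":75},{"translation":[0,0,0],"roll":28,"gripper":75},{"translation":[0,0,0],"roll":35,"gripper":75}]' 
python3 -m creep '[{"translation":[0,0,0],"roll":6,"gripper":75},{"translation":[0,0,0],"roll":6,"gripper":75}]' 
)|grep 'posi'
python3 st.py; cat > tins.py <<'E'
from seg import *
im=viewer.camera("top");m=tinmask(im)
for c in cv2.findContours(m,cv2.RETR_EXTERNAL,cv2.CHAIN_APPROX_NONE)[0]:
    if 250<cv2.contourArea(c)<1100:
        r=rect(c,.044)
        if 40<r[2]<54 and 50<r[3]<68: print("tin",r,np.round(cen(c)))
E
python3 tins.py; python3 ang.py|grep '(-'
python3 -c "
from h import *
im=viewer.camera('scene');S=im[150:450,70:470];T=viewer.camera('top')[100:350,140:500];o=np.zeros((300,770,3),np.uint8);o[:,:400]=S;o[:250,405:765]=T;cv2.imwrite('pics/k.png',o)"
```

```text
position: [0.5734, -0.0896, 0.2676]
position: [0.5721, -0.0892, 0.2653]
position: [0.5721, -0.0892, 0.2652]
position: [0.5721, -0.0892, 0.2652]
position: [0.5721, -0.0891, 0.2653]
t52.0 p [572.1 -89.1 265.3] psi 89.8 F [-0.6 -0.3  0.1] w 75.1 gf 0.0 tz-1.000 q6 -0.34
tin (376.3, -297.8, 46.7, 57.3, 27.7) [452. 287.]
tin (467.5, 352.2, 47.5, 59.1, 5.6) [167. 242.]
tin (480.1, -342.5, 46.1, 58.4, -25.3) [471. 241.]
tin (730.7, -271.4, 49.2, 54.8, 1.6) [441. 131.]
(-0.1048, 48, [277, 187, 324, 192])
```

View pics/k.png

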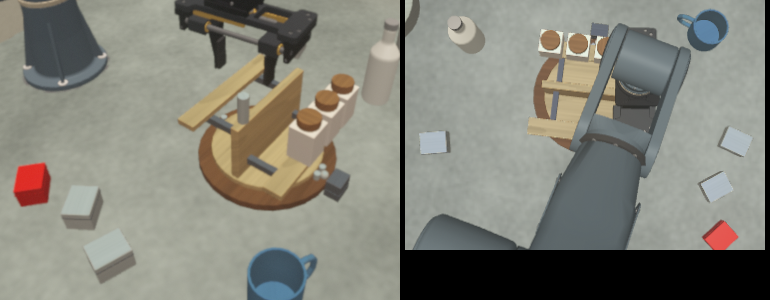

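```bash

(python3 -m creep '[{"translation":[-30,-11,0],"roll":0,"gripper":75},{"translation":[-60,-22,0],"roll":0,"gripper":75},{"translation":[-90,-33,0],"roll":0,"gripper":75},{"translation":[-120,-44,0],"roll":0,"gripper":75},{"translation":[-150,-55,0],"roll":0,"gripper":75}]' 
python3 -m creep '[{"translation":[-30,-11,0],"roll":5,"gripper":75},{"translation":[-60,-22,30],"roll":10,"gripper":75},{"translation":[-90,-33,60],"roll":15,"gripper":75},{"translation":[-104,-38,95],"roll":20,"gripper":75},{"translation":[-104,-38,130],"roll":24,"gripper":75}]' 
python3 -m creep '[{"translation":[0,0,20],"roll":0,"gripper":75},{"translation":[0,0,40],"roll":0,"gripper":75},{"translation":[0,0,40],"roll":0,"gripper":75},{"translation":[0,0,40],"roll":0,"gripper":75},{"translation":[0,0,40],"roll":0,"gripper":75}]' 
)|grep 'posi'
python3 st.py 479.7 -343 34 66; python3 ang.py; python3 tins.py
```

```text
position: [0.5166, -0.2404, 0.2656]
position: [0.4784, -0.3481, 0.1349]
position: [0.4797, -0.3438, 0.0966]
t53.5 p [ 479.7 -343.8   96.6] psi 65.9 F [-0.3 -0.7  0. ] w 75.3 gf 0.0 tz-1.000 q6 -0.39
row [ 0.7 -0.4 62.6] roll -0.1
(-0.1034, 83, [277, 187, 360, 196])
(-0.104, 66, [358, 202, 293, 194])
(0.7513, 70, [414, 224, 362, 271])
(-0.104, 71, [284, 236, 354, 244])
tin (467.5, 352.2, 47.5, 59.1, 5.6) [167. 242.]
tin (730.7, -271.4, 49.2, 54.8, 1.6) [441. 131.]
```

```bash

(python3 -m creep '[{"translation":[0.5,0,20],"roll":0,"gripper":75},{"translation":[0.5,0,40],"roll":0,"gripper":75},{"translation":[0.5,0,61],"roll":0,"gripper":75},{"translation":[0.5,0,61],"roll":0,"gripper":75},{"translation":[0.5,0,61],"roll":0,"gripper":60}]' 30
python3 -m creep '[{"translation":[0,0,0],"roll":0,"gripper":40},{"translation":[0,0,0],"roll":0,"gripper":40},{"translation":[0,0,0],"roll":0,"gripper":40},{"translation":[0,0,0],"roll":0,"gripper":40},{"translation":[0,0,0],"roll":0,"gripper":40}]'
python3 -m creep '[{"translation":[0,0,0],"roll":0,"gripper":40},{"translation":[0,0,0],"roll":0,"gripper":40},{"translation":[0,0,0],"roll":0,"gripper":40}]'
)|grep 'posi\|grip'
python3 st.py
(python3 -m creep '[{"translation":[0,0,-40],"roll":0,"gripper":40},{"translation":[0,0,-80],"roll":-6,"gripper":40},{"translation":[0,0,-120],"roll":-12,"gripper":40},{"translation":[0,0,-160],"roll":-18,"gripper":40},{"translation":[0,0,-200],"roll":-24,"gripper":40}]'
python3 -m creep '[{"translation":[0,0,0],"roll":0,"gripper":40},{"translation":[0,0,0],"roll":0,"gripper":40},{"translation":[0,0,0],"roll":0,"gripper":40}]'
)|grep 'posi\|grip'
python3 st.py 482.3 -79.5 235 90
```

```text
position: [0.4793, -0.3426, 0.035]
grip_width: 0.0726
grip_force: 0.0
position: [0.4799, -0.3434, 0.0358]
grip_width: 0.0498
grip_force: 30.0
position: [0.4799, -0.3434, 0.0358]
grip_width: 0.0496
grip_force: 30.0
t54.6 p [ 479.9 -343.4   35.8] psi 65.9 F [-0.5  0.4  6.6] w 49.6 gf 30.0 tz-1.000 q6 -0.39
position: [0.4785, -0.342, 0.2359]
grip_width: 0.0498
grip_force: 30.0
position: [0.4784, -0.3419, 0.2338]
grip_width: 0.0501
grip_force: 30.0
t55.3 p [ 478.4 -341.9  233.8] psi 89.9 F [-0.3  0.7 -2.1] w 50.1 gf 30.0 tz-1.000 q6 -0.81
row [262.4   3.3  -0.8] roll -0.1
```

```bash

(python3 -m creep '[{"translation":[30,0,0],"roll":0,"gripper":40},{"translation":[60,1,0],"roll":0,"gripper":40},{"translation":[90,1.5,0],"roll":0,"gripper":40},{"translation":[120,2,0],"roll":0,"gripper":40},{"translation":[150,2.5,0],"roll":0,"gripper":40}]'
python3 -m creep '[{"translation":[30,0,0],"roll":0,"gripper":40},{"translation":[60,0,0],"roll":0,"gripper":40},{"translation":[90,0.5,0],"roll":3,"gripper":40},{"translation":[112.5,0.7,0],"roll":6,"gripper":40},{"translation":[112.5,0.7,0],"roll":6,"gripper":40}]'
python3 -m creep '[{"translation":[0,0,20],"roll":0,"gripper":40},{"translation":[0,0,40],"roll":0,"gripper":40},{"translation":[0,0,56],"roll":0,"gripper":40},{"translation":[0,0,56],"roll":0,"gripper":40},{"translation":[0,0,56],"roll":0,"gripper":40}]'
python3 -m creep '[{"translation":[0,0,0],"roll":0,"gripper":40},{"translation":[0,0,0],"roll":0,"gripper":40}]'
)|grep 'posi\|ft'
python3 st.py 482.3 -79.5 167 84; python3 ang.py|grep '(-'
```

```text
position: [0.4801, -0.1905, 0.2317]
ft_force: [0.6, 0.6, -1.3]
position: [0.4798, -0.0753, 0.2319]
ft_force: [-0.7, -0.2, -2.6]
position: [0.4813, -0.0801, 0.1766]
ft_force: [-0.1, -1.1, -0.7]
position: [0.4833, -0.0807, 0.179]
ft_force: [-0.2, 0.1, -1.2]
t56.7 p [483.3 -80.7 179. ] psi 83.9 F [-0.2  0.1 -1.2] w 49.4 gf 30.0 tz-1.000 q6 -0.29
row [ 1.1 -1.2 12. ] roll -0.1
(-0.1024, 66, [277, 187, 342, 194])
```

```bash

(python3 -m creep '[{"translation":[1,-1,5],"roll":0,"gripper":40},{"translation":[1,-1,11],"roll":0,"gripper":40},{"translation":[1,-1,11],"roll":0,"gripper":40},{"translation":[1,-1,11],"roll":0,"gripper":40}]'
python3 -m creep '[{"translation":[0,0,1.2],"roll":0,"gripper":40},{"translation":[0,0,1.2],"roll":0,"gripper":40}]'
python3 -m creep '[{"translation":[0,0,1.2],"roll":0,"gripper":40},{"translation":[0,0,1.2],"roll":0,"gripper":40}]'
)|grep 'posi\|ft'
python3 st.py
```

```text
position: [0.4816, -0.0789, 0.1672]
ft_force: [0.1, 0.1, -1.2]
position: [0.482, -0.0791, 0.1663]
ft_force: [0.3, -0.3, -1.8]
position: [0.4824, -0.0794, 0.1657]
ft_force: [-1.5, -0.4, 2.6]
t57.5 p [482.4 -79.4 165.7] psi 83.9 F [-1.5 -0.4  2.6] w 50.0 gf 30.0 tz-1.000 q6 -0.29
```

```bash

(python3 -m creep '[{"translation":[0,0,0],"roll":0,"gripper":49},{"translation":[0,0,0],"roll":0,"gripper":54},{"translation":[0,0,0],"roll":0,"gripper":60},{"translation":[0,0,0],"roll":0,"gripper":66},{"translation":[0,0,0],"roll":0,"gripper":66}]'
python3 -m creep '[{"translation":[0,0,0],"roll":0,"gripper":66},{"translation":[0,0,-20],"roll":0,"gripper":66},{"translation":[0,0,-50],"roll":-3,"gripper":66},{"translation":[0,0,-70],"roll":-6,"gripper":70},{"translation":[0,0,-70],"roll":-6,"gripper":70}]'
python3 -m creep '[{"translation":[-25,-12,0],"roll":0,"gripper":75},{"translation":[-50,-25,0],"roll":0,"gripper":75},{"translation":[-75,-37,0],"roll":0,"gripper":75},{"translation":[-100,-49,0],"roll":0,"gripper":75},{"translation":[-125,-60,0],"roll":0,"gripper":75}]'
python3 -m creep '[{"translation":[-30,-12,0],"roll":-6,"gripper":75},{"translation":[-60,-30,0],"roll":-12,"gripper":75},{"translation":[-94,-46,30],"roll":-18,"gripper":75},{"translation":[-94,-46,60],"roll":-23,"gripper":75},{"translation":[-94,-46,95],"roll":-27.7,"gripper":75}]'
python3 -m creep '[{"translation":[0,0,35],"roll":0,"gripper":75},{"translation":[0,0,35],"roll":0,"gripper":75},{"translation":[0,0,35],"roll":0,"gripper":75},{"translation":[0,0,35],"roll":0,"gripper":75}]'
)|grep 'posi'
python3 st.py 376 -298.3 34 117.7; python3 ang.py|grep '(-'; python3 tins.py; python3 -c "
from seg import *
im=viewer.camera('top'); print(np.argwhere(tinmask(im)[200:280,300:400]).mean(0)+[200,300]);o=np.zeros((450,780,3),np.uint8);o[:,:360]=cv2.resize(im[105:330,300:480],None,fx=2,fy=2);S=viewer.camera('scene')[150:360,70:280];o[:420,360:780]=cv2.resize(S,None,fx=2,fy=2);cv2.imwrite('pics/l.png',o)"
```

```text
position: [0.4819, -0.0791, 0.165]
position: [0.4845, -0.08, 0.2388]
position: [0.4206, -0.2046, 0.2344]
position: [0.3753, -0.3012, 0.1395]
position: [0.3761, -0.2983, 0.106]
t59.5 p [ 376.1 -298.3  106. ] psi 117.6 F [-0.1 -0.2  0.1] w 75.2 gf 0.0 tz-1.000 q6 -1.39
row [ 0.1 -0.1 72. ] roll -0.1
(-0.0996, 83, [277, 187, 359, 196])
(-0.1013, 64, [357, 202, 293, 194])
(-0.1035, 60, [282, 236, 342, 243])
tin (467.5, 352.1, 47.5, 59.0, 5.7) [167. 242.]
tin (488.8, -85.2, 51.6, 63.9, -6.8) [359. 236.]
tin (730.7, -271.4, 49.2, 54.8, 1.6) [441. 131.]
[236.05945122 357.44817073]
```

View pics/l.png

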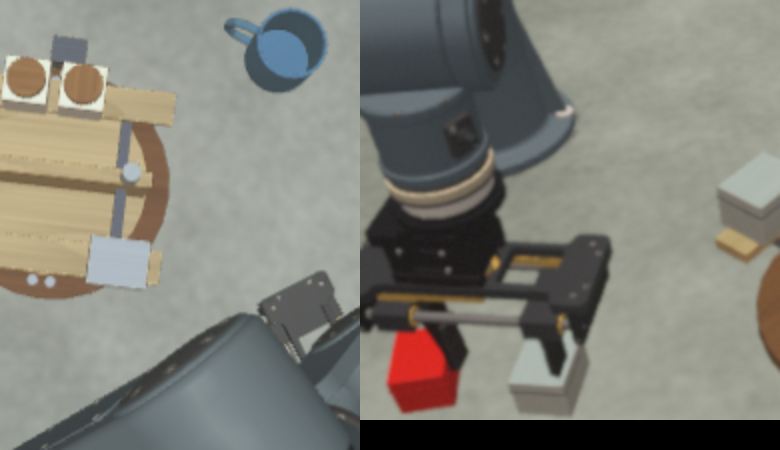

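Tin R1 sits on the high ledge. In the scene crop, tin R2 is no longer at its first place: it is about 20 px up and to the right, so it was knocked. I withdraw and measure it again.

```bash

(python3 -m creep '[{"translation":[0,0,-40],"roll":5,"gripper":75},{"translation":[0,0,-80],"roll":10,"gripper":75},{"translation":[0,0,-110],"roll":15,"gripper":75},{"translation":[0,0,-130],"roll":22,"gripper":75},{"translation":[0,0,-130],"roll":27.7,"gripper":75}]'
python3 -m creep '[{"translation":[40,0,0],"roll":0,"gripper":75},{"translation":[80,0,0],"roll":0,"gripper":75},{"translation":[120,0,0],"roll":0,"gripper":75},{"translation":[160,0,0],"roll":0,"gripper":75},{"translation":[200,0,0],"roll":0,"gripper":75}]')|grep posi
python3 tins.py; python3 st.py; python3 -c "
from seg import *
im=viewer.camera('scene'); c=blobs(tinmaskS(im),[120,300,90,100]); print(cen(c),cv2.contourArea(c),onz('scene',*cen(c),.044))"
```

```text
position: [0.3778, -0.3002, 0.2414]
position: [0.3757, -0.0964, 0.2367]
tin (361.7, -253.2, 44.7, 57.8, 26.9) [434. 292.]
tin (467.5, 352.1, 47.5, 58.9, 5.6) [167. 242.]
tin (491.1, -85.5, 47.4, 67.8, 0.9) [357. 233.]
tin (730.7, -271.8, 49.2, 51.0, 1.5) [441. 131.]
t60.5 p [372.8 -88.7 236.1] psi 90.1 F [-2.3  3.9 -0.3] w 75.1 gf 0.0 tz-1.000 q6 -0.54
(162.1187837453822, 328.49531116794543) 586.5 [ 0.36150396 -0.2568596   0.044     ]
```

```bash

(python3 -m creep '[{"translation":[-35,-3,0],"roll":-6,"gripper":75},{"translation":[-70,-6,0],"roll":-12,"gripper":75},{"translation":[-105,-9,0],"roll":-18,"gripper":75},{"translation":[-140,-12,0],"roll":-24,"gripper":75},{"translation":[-157,-14.6,30],"roll":-27,"gripper":75}]'
python3 -m creep '[{"translation":[0,0,40],"roll":0,"gripper":75},{"translation":[0,0,80],"roll":0,"gripper":75},{"translation":[0,0,105],"roll":0,"gripper":75},{"translation":[0,0,105],"roll":0,"gripper":75},{"translation":[0,0,105],"roll":0,"gripper":75}]'
python3 -m creep '[{"translation":[0,0,0],"roll":0,"gripper":75},{"translation":[0,0,0],"roll":0,"gripper":75}]')|grep posi
python3 st.py 361.5 -254.5 34 116.9;python3 -c "
from seg import *
im=viewer.camera('scene'); c=blobs(tinmaskS(im),[120,300,90,60]); print(cen(c),cv2.contourArea(c),onz('scene',*cen(c),.044))"
```

```text
position: [0.3648, -0.2636, 0.2104]
position: [0.3609, -0.2554, 0.1002]
position: [0.3622, -0.2563, 0.1022]
t61.6 p [ 362.2 -256.3  102.2] psi 116.9 F [-0.5  0.3  0.3] w 75.3 gf 0.0 tz-1.000 q6 -1.34
row [ 2.2  0.1 68.2] roll 0.0
(161.99282227964397, 328.4524834912432) 580.5 [ 0.36124135 -0.25690592  0.044     ]
```

```bash

(python3 -m creep '[{"translation":[1,0,20],"roll":0,"gripper":75},{"translation":[1,0,40],"roll":0,"gripper":75},{"translation":[1,0,66],"roll":0,"gripper":75},{"translation":[1,0,66],"roll":0,"gripper":75},{"translation":[1,0,66],"roll":0,"gripper":60}]' 30
python3 -m creep '[{"translation":[0,0,0],"roll":0,"gripper":40},{"translation":[0,0,0],"roll":0,"gripper":40},{"translation":[0,0,0],"roll":0,"gripper":40},{"translation":[0,0,0],"roll":0,"gripper":40},{"translation":[0,0,0],"roll":0,"gripper":40}]'
python3 -m creep '[{"translation":[0,0,0],"roll":0,"gripper":40},{"translation":[0,0,0],"roll":0,"gripper":40},{"translation":[0,0,0],"roll":0,"gripper":40}]'
)|grep 'posi\|grip'
python3 st.py
(python3 -m creep '[{"translation":[0,0,-40],"roll":0,"gripper":40},{"translation":[0,0,-80],"roll":6,"gripper":40},{"translation":[0,0,-120],"roll":13,"gripper":40},{"translation":[0,0,-160],"roll":20,"gripper":40},{"translation":[0,0,-200],"roll":27,"gripper":40}]'
python3 -m creep '[{"translation":[0,0,0],"roll":0,"gripper":40},{"translation":[0,0,0],"roll":0,"gripper":40},{"translation":[0,0,0],"roll":0,"gripper":40}]'
)|grep 'posi\|grip'
python3 st.py 490.5 -1.9 235 90
```

```text
position: [0.3607, -0.254, 0.0346]
grip_width: 0.0728
grip_force: 0.0
position: [0.3612, -0.2546, 0.0353]
grip_width: 0.0498
grip_force: 30.0
position: [0.3611, -0.2546, 0.0353]
grip_width: 0.0498
grip_force: 30.0
t62.7 p [ 361.1 -254.6   35.3] psi 116.9 F [0.8 0.2 8.3] w 49.8 gf 30.0 tz-1.000 q6 -1.34
position: [0.3599, -0.2532, 0.2361]
grip_width: 0.0501
grip_force: 30.0
position: [0.3599, -0.2532, 0.2337]
grip_width: 0.0499
grip_force: 30.0
t63.4 p [ 359.9 -253.2  233.7] psi 90.0 F [-0.7  0.4 -1.9] w 49.9 gf 30.0 tz-1.000 q6 -0.87
row [251.3 130.5  -1.1] roll -0.0
```

```bash

(python3 -m creep '[{"translation":[25,13,0],"roll":0,"gripper":40},{"translation":[50,26,0],"roll":0,"gripper":40},{"translation":[75,39,0],"roll":0,"gripper":40},{"translation":[100,52,0],"roll":0,"gripper":40},{"translation":[125,65,0],"roll":0,"gripper":40}]'
python3 -m creep '[{"translation":[30,16,0],"roll":0,"gripper":40},{"translation":[60,31,0],"roll":0,"gripper":40},{"translation":[90,47,0],"roll":3,"gripper":40},{"translation":[126.5,65.5,0],"roll":6,"gripper":40},{"translation":[126.5,65.5,0],"roll":6,"gripper":40}]'
python3 -m creep '[{"translation":[0,0,0],"roll":0,"gripper":40},{"translation":[0,0,20],"roll":0,"gripper":40},{"translation":[0,0,40],"roll":0,"gripper":40},{"translation":[0,0,56],"roll":0,"gripper":40},{"translation":[0,0,56],"roll":0,"gripper":40}]'
python3 -m creep '[{"translation":[0,0,0],"roll":0,"gripper":40},{"translation":[0,0,0],"roll":0,"gripper":40},{"translation":[0,0,0],"roll":0,"gripper":40}]'
)|grep 'posi\|ft'
python3 st.py 490.5 -1.9 166.5 84; python3 ang.py|grep '(-'
```

```text
position: [0.4245, -0.1271, 0.2316]
ft_force: [0.5, 0.1, -1.8]
position: [0.4925, 0.0031, 0.2317]
ft_force: [-0.3, -0.6, -1.9]
position: [0.4875, -0.0034, 0.174]
ft_force: [-0.4, 0.3, -1.4]
position: [0.4919, -0.0035, 0.1788]
ft_force: [-1.0, 0.4, -0.8]
t64.9 p [491.9  -3.5 178.8] psi 83.9 F [-1.   0.4 -0.8] w 49.7 gf 30.0 tz-1.000 q6 -0.13
row [ 1.4 -1.6 12.3] roll -0.1
```

```bash

(python3 -m creep '[{"translation":[1.4,-1.4,5],"roll":0,"gripper":40},{"translation":[1.4,-1.4,11.5],"roll":0,"gripper":40},{"translation":[1.4,-1.4,11.5],"roll":0,"gripper":40},{"translation":[1.4,-1.4,11.5],"roll":0,"gripper":40}]'
python3 -m creep '[{"translation":[0,0,1.2],"roll":0,"gripper":40},{"translation":[0,0,1.2],"roll":0,"gripper":40}]'
python3 -m creep '[{"translation":[0,0,1.2],"roll":0,"gripper":40},{"translation":[0,0,1.2],"roll":0,"gripper":40}]'
)|grep 'posi\|ft'
python3 st.py
```

```text
position: [0.4898, -0.001, 0.1663]
ft_force: [-0.0, -0.1, -2.6]
position: [0.4904, -0.0012, 0.1655]
ft_force: [-0.3, 0.4, -0.3]
position: [0.4905, -0.0012, 0.1653]
ft_force: [-2.0, 1.0, 6.9]
t65.6 p [490.5  -1.2 165.3] psi 83.9 F [-2.   1.   6.9] w 50.1 gf 30.0 tz-1.000 q6 -0.12
```

```bash

(python3 -m creep '[{"translation":[0,0,-1],"roll":0,"gripper":49},{"translation":[0,0,-1],"roll":0,"gripper":54},{"translation":[0,0,-1],"roll":0,"gripper":60},{"translation":[0,0,-1],"roll":0,"gripper":66},{"translation":[0,0,-1],"roll":0,"gripper":66}]'
python3 -m creep '[{"translation":[0,0,0],"roll":0,"gripper":66},{"translation":[0,0,-20],"roll":0,"gripper":66},{"translation":[0,0,-50],"roll":-3,"gripper":66},{"translation":[0,0,-70],"roll":-6,"gripper":70},{"translation":[0,0,-70],"roll":-6,"gripper":70}]'
python3 -m creep '[{"translation":[35,-2,0],"roll":0,"gripper":75},{"translation":[70,-5,0],"roll":0,"gripper":75},{"translation":[105,-7,0],"roll":0,"gripper":75},{"translation":[140,-9,0],"roll":0,"gripper":75},{"translation":[177,-12,0],"roll":0,"gripper":75}]'
python3 -m creep '[{"translation":[35,-2,0],"roll":0,"gripper":75},{"translation":[70,-5,0],"roll":0,"gripper":75},{"translation":[105,-7,0],"roll":0,"gripper":75},{"translation":[140,-9,0],"roll":-3,"gripper":75},{"translation":[176,-11.5,0],"roll":-5.6,"gripper":75}]'
python3 -m creep '[{"translation":[0,0,0],"roll":0,"gripper":75},{"translation":[0,0,40],"roll":0,"gripper":75},{"translation":[0,0,80],"roll":0,"gripper":75},{"translation":[0,0,120],"roll":0,"gripper":75},{"translation":[0,0,120],"roll":0,"gripper":75}]'
python3 -m creep '[{"translation":[0,0,0],"roll":0,"gripper":75},{"translation":[0,0,0],"roll":0,"gripper":75}]'
)|grep 'posi'
python3 st.py 467 351.8 34 95.6; python3 ang.py|grep '(-'; python3 tins.py;python3 -c "
from seg import *
im=viewer.camera('scene'); print(onz('scene',364.4,186.4,.044));cv2.imwrite('pics/m.png',cv2.resize(im[110:310,240:480],None,fx=2.5,fy=2.5))"
```

```text
position: [0.4904, -0.0013, 0.1652]
position: [0.493, -0.0018, 0.239]
position: [0.4781, 0.177, 0.2345]
position: [0.4666, 0.3533, 0.2342]
position: [0.4614, 0.3485, 0.1063]
position: [0.4684, 0.352, 0.1164]
t67.8 p [468.4 352.  116.4] psi 95.5 F [1.  0.3 1.2] w 75.1 gf 0.0 tz-1.000 q6 0.36
row [-0.1 -1.6 82.4] roll -0.1
(-0.0986, 83, [277, 187, 359, 196])
(-0.1007, 64, [357, 202, 293, 195])
tin (488.7, -85.1, 51.7, 63.9, -7.3) [359. 236.]
tin (496.9, 1.3, 50.6, 63.1, -5.5) [321. 231.]
tin (730.7, -271.8, 49.2, 51.0, 1.5) [441. 131.]
[0.46634933 0.34793953 0.044     ]
```

View pics/m.png

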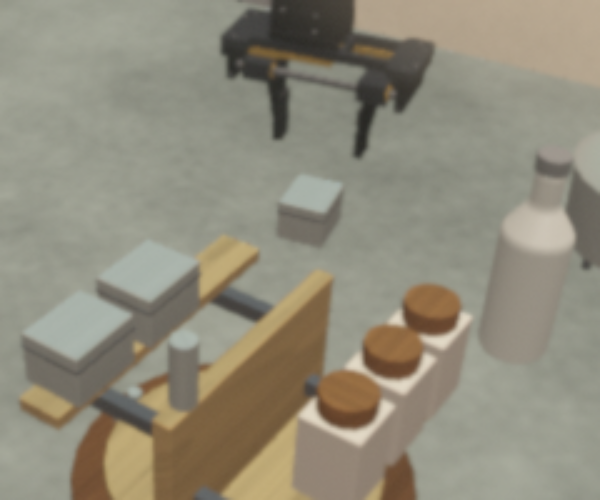

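Two tins and all three jars are in place. The third tin is still where first measured, with its top at scene pixel (364,187). Now I grasp it.

```bash

(python3 -m creep '[{"translation":[0,-1,30],"roll":0,"gripper":75},{"translation":[0,-1,55],"roll":0,"gripper":75},{"translation":[0,-1,81],"roll":0,"gripper":75},{"translation":[0,-1,81],"roll":0,"gripper":75},{"translation":[0,-1,81],"roll":0,"gripper":60}]' 30
python3 -m creep '[{"translation":[0,0,0],"roll":0,"gripper":40},{"translation":[0,0,0],"roll":0,"gripper":40},{"translation":[0,0,0],"roll":0,"gripper":40},{"translation":[0,0,0],"roll":0,"gripper":40},{"translation":[0,0,0],"roll":0,"gripper":40}]'
python3 -m creep '[{"translation":[0,0,0],"roll":0,"gripper":40},{"translation":[0,0,0],"roll":0,"gripper":40},{"translation":[0,0,0],"roll":0,"gripper":40}]'
)|grep 'posi\|grip'
python3 st.py
(python3 -m creep '[{"translation":[0,0,-40],"roll":0,"gripper":40},{"translation":[0,0,-80],"roll":0,"gripper":40},{"translation":[0,0,-120],"roll":2,"gripper":40},{"translation":[0,0,-160],"roll":4,"gripper":40},{"translation":[0,0,-200],"roll":5.6,"gripper":40}]'
python3 -m creep '[{"translation":[0,0,0],"roll":0,"gripper":40},{"translation":[0,0,0],"roll":0,"gripper":40},{"translation":[0,0,0],"roll":0,"gripper":40}]'
)|grep 'posi\|grip'
python3 st.py 498.7 75.7 235 90
```

```text
position: [0.4666, 0.3518, 0.0352]
grip_width: 0.0729
grip_force: 0.0
position: [0.4672, 0.3522, 0.0358]
grip_width: 0.0498
grip_force: 30.0
position: [0.4672, 0.3522, 0.0358]
grip_width: 0.0499
grip_force: 30.0
t69.1 p [467.2 352.2  35.8] psi 95.5 F [-0.4  0.1  7.5] w 49.9 gf 30.0 tz-1.000 q6 0.36
position: [0.4657, 0.3514, 0.2361]
grip_width: 0.0499
grip_force: 30.0
position: [0.4655, 0.3513, 0.2338]
grip_width: 0.0497
grip_force: 30.0
t69.8 p [465.5 351.3 233.8] psi 89.9 F [-0.3 -0.3 -0.4] w 49.7 gf 30.0 tz-1.000 q6 0.46
row [-275.5   33.6   -1.1] roll -0.1
```

```bash

(python3 -m creep '[{"translation":[-30,4,0],"roll":0,"gripper":40},{"translation":[-60,7,0],"roll":0,"gripper":40},{"translation":[-90,11,0],"roll":0,"gripper":40},{"translation":[-120,14,0],"roll":0,"gripper":40},{"translation":[-150,18,0],"roll":0,"gripper":40}]'
python3 -m creep '[{"translation":[-30,4,0],"roll":0,"gripper":40},{"translation":[-60,7,0],"roll":0,"gripper":40},{"translation":[-90,11,0],"roll":3,"gripper":40},{"translation":[-125.5,15.5,0],"roll":6,"gripper":40},{"translation":[-125.5,15.5,0],"roll":6,"gripper":40}]'
python3 -m creep '[{"translation":[0,0,0],"roll":0,"gripper":40},{"translation":[0,0,20],"roll":0,"gripper":40},{"translation":[0,0,40],"roll":0,"gripper":40},{"translation":[0,0,56],"roll":0,"gripper":40},{"translation":[0,0,56],"roll":0,"gripper":40}]'
python3 -m creep '[{"translation":[0,0,0],"roll":0,"gripper":40},{"translation":[0,0,0],"roll":0,"gripper":40},{"translation":[0,0,0],"roll":0,"gripper":40}]'
)|grep 'posi\|ft'
python3 st.py 498.7 75.7 167 84; python3 ang.py|grep '(-'
```

```text
position: [0.482, 0.2001, 0.2316]
ft_force: [-0.1, -0.4, -1.7]
position: [0.4993, 0.0709, 0.2319]
ft_force: [0.5, 0.3, -1.4]
position: [0.4956, 0.0775, 0.1742]
ft_force: [-0.7, 0.1, -1.8]
position: [0.4999, 0.0767, 0.1789]
ft_force: [0.7, -0.9, -0.7]
t71.2 p [499.9  76.7 178.9] psi 84.0 F [ 0.7 -0.9 -0.7] w 49.5 gf 30.0 tz-1.000 q6 0.04
row [-1.1 -1.1 11.9] roll -0.0
(-0.0945, 57, [303, 190, 359, 196])
(-0.0982, 48, [357, 202, 309, 196])
```

```bash

(python3 -m creep '[{"translation":[-1,-1,5],"roll":0,"gripper":40},{"translation":[-1,-1,11],"roll":0,"gripper":40},{"translation":[-1,-1,11],"roll":0,"gripper":40},{"translation":[-1,-1,11],"roll":0,"gripper":40}]'
python3 -m creep '[{"translation":[0,0,1.2],"roll":0,"gripper":40},{"translation":[0,0,1.2],"roll":0,"gripper":40}]'
python3 -m creep '[{"translation":[0,0,1.2],"roll":0,"gripper":40},{"translation":[0,0,1.2],"roll":0,"gripper":40}]'
python3 -m creep '[{"translation":[0,0,0.2],"roll":0,"gripper":49},{"translation":[0,0,0],"roll":0,"gripper":54},{"translation":[0,0,0],"roll":0,"gripper":60},{"translation":[0,0,0],"roll":0,"gripper":66},{"translation":[0,0,0],"roll":0,"gripper":66}]'
python3 -m creep '[{"translation":[0,0,0],"roll":0,"gripper":66},{"translation":[0,0,-20],"roll":0,"gripper":66},{"translation":[0,0,-50],"roll":0,"gripper":66},{"translation":[0,0,-80],"roll":0,"gripper":70},{"translation":[0,0,-80],"roll":-6,"gripper":70}]'
python3 -m creep '[{"translation":[35,-20,0],"roll":0,"gripper":75},{"translation":[70,-40,0],"roll":0,"gripper":75},{"translation":[105,-50,0],"roll":0,"gripper":75},{"translation":[140,-60,0],"roll":0,"gripper":75},{"translation":[175,-60,0],"roll":0,"gripper":75}]'
python3 -m creep '[{"translation":[0,0,0],"roll":0,"gripper":75},{"translation":[30,0,0],"roll":0,"gripper":75},{"translation":[60,0,0],"roll":0,"gripper":75}]'
)|grep 'posi\|ft'
python3 st.py; python3 ang.py|grep '(-';python3 tins.py;python3 -c "
from seg import *
S=viewer.camera('scene')[150:350,230:430];T=viewer.camera('top')[105:285,225:405];o=np.zeros((400,770,3),np.uint8);o[:,:400]=cv2.resize(S,None,fx=2,fy=2);o[:360,405:765]=cv2.resize(T,None,fx=2,fy=2);cv2.imwrite('pics/n.png',o)"
```

```text
position: [0.4979, 0.0752, 0.1669]
ft_force: [0.0, -0.8, -1.7]
position: [0.4984, 0.0752, 0.166]
ft_force: [0.3, 0.1, -0.8]
position: [0.4987, 0.0755, 0.1658]
ft_force: [0.1, 0.5, 4.9]
position: [0.4984, 0.0752, 0.1648]
ft_force: [1.4, 0.5, -0.8]
position: [0.5018, 0.0752, 0.2499]
ft_force: [0.4, 0.1, -1.5]
position: [0.4358, 0.2515, 0.2447]
ft_force: [0.1, -0.8, -0.0]
position: [0.4386, 0.3105, 0.2447]
ft_force: [0.7, 0.5, -0.9]
t73.5 p [438.6 310.5 244.7] psi 89.8 F [ 0.7  0.5 -0.9] w 75.0 gf 0.0 tz-1.000 q6 0.41
(-0.1027, 83, [277, 187, 360, 196])
(-0.1044, 64, [357, 202, 293, 194])
tin (488.7, -85.1, 51.8, 63.9, -6.3) [359. 236.]
tin (497.2, 2.0, 50.2, 63.0, -6.3) [320. 231.]
tin (507.1, 83.2, 52.2, 64.3, -6.2) [284. 227.]
tin (730.7, -271.8, 49.2, 51.0, 1.5) [441. 131.]
```

View pics/n.png

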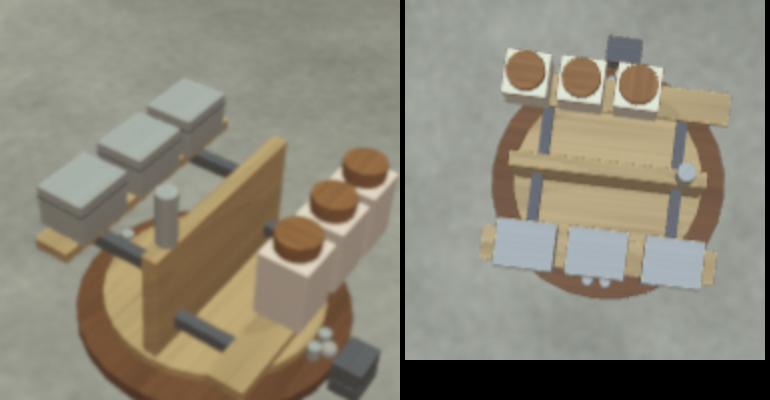

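All three tins lie on the high ledge and all three jars stand on the low ledge. The stand is within about 0.005 rad of the high-ledge click angle, judged from the two hard stops, and the arm is clear. I hand in.

```bash
python3 -c "
from rig import hand_in
print(hand_in())"
```

```text
the job is handed in; nothing more can be done
None
```

I handed the job in at about 73 s: three jars upright on the low ledge, three tins on the high ledge facing the robot, mug, soap and red decoy untouched; but I never felt the roller click, so I set both stops by angle, midway between the hard stops (within about 0.02 rad at the low ledge, 0.005 at the high).

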